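# Change a bead vial on the wash shaker and nip its rack

## Task

Take the washed bead vial (blue cap) out of the green rack on the shaker and stand it in a free hole of the wooden bench rack, then bring the orange-capped vial from the bench rack and stand it in the hole that came free, lowering the glass gently all the way down. Then swing the red-knobbed cam lever just far enough that the clamp bar takes up the gap and its sprung rubber nose lightly nips the green rack home against the steel fence; stop there, for swinging it on strains the rack. Leave the white-capped vials in their holes and the tongs, mould, plunger and loose cupel where they are.

Things in the scene. Friction and masses are not known exactly. Their poses are not given: they have to be found in the camera images.
- vial_blue: washed vial: amber glass cylinder 27 mm across, rounded at the foot to 21 mm, with a knurled blue screw cap 28 mm across and 20 mm high, 98 mm tall in all, about 50 g. Origin: centre of its underside, z along it towards the cap. Starts in one of the four holes of the green rack
- vial_orange: the same vial with an orange cap; starts in one of the two middle holes of the wooden bench rack. Origin as for vial_blue
- vial_w1: same vial, white cap, in the green rack; stays there
- vial_w2: same vial, white cap, in the green rack; stays there
- vial_w3: same vial, white cap, in the green rack; stays there
- vial_w4: same vial, white cap, in a middle hole of the wooden bench rack; stays there
- rack: green plastic block rack, 46 mm (its x) by 212 mm (its y) by 46 mm high, about 0.4 kg, standing loose on the shaker platform, 2 to 6 mm off the fence. Origin: centre of its underside, z up; x points from the fence towards the clamp bar. It has four blind round holes 31 mm across and 41 mm deep in one row along y, with their axes at x = 0, y = -72, -24, 24 and 72 mm, so that a seated vial stands 5 mm above the rack's underside and 57 mm out of the hole
- rack_front (a point): middle of the rack's long side that faces the clamp nose, 18 mm above the rack's underside
- rack_back (a point): middle of the rack's long side that faces the fence, 18 mm above the rack's underside
- stand: wooden bench rack, fixed to the table, of the same size and with the same four holes in the same places as the green rack, a 12 mm high foot at each end. Origin: centre of its underside, on the table; y along the row. Its two end holes (y = -72 and 72 mm) start empty
- shaker: bench shaker, fixed and switched off: white base with an aluminium platform 270 mm (its x) by 310 mm (its y), 80 mm above the table. Origin: centre of its underside. The green rack, the fence, the clamp bar (32 mm high) and the cam with its lever (55 mm high, without the knob) stand on the platform, all square to it; x points from the fence towards the cam
- fence: steel angle fence 200 mm long and 30 mm high bolted to the shaker platform, its setting differs from day to day. Origin: on the platform surface (80 mm above the table), at the middle of the upright face against which the rack goes; x points square out of that face towards the rack and the clamp bar, y along the face
- nose_face (a point): middle of the face of the sprung rubber nose (136 mm long, 18 mm high) on the clamp bar, 18 mm above the platform. The bar moves square towards the fence, along minus x of the fence
- cam_lever (a joint): angle of the cam lever, rad, about a vertical pin: 0 is fully open (it starts at 0 to 0.3), it grows anticlockwise seen from above, stop at 2.6. It drives the clamp bar towards the fence by 12 mm x (1 - cos(angle)), so 0 to 22 mm, and stays where it is left: its friction takes about 4.5 N at the knob to move, 1 to 2 N more once the nose is pressed
- nose (a joint): how far the sprung rubber nose is pushed back into the clamp bar, m: 0 when free, 0.007 bottomed. Stiffness 3 N per mm; pushing the loose rack along takes some 2 to 5 N, so it gives about 1 mm before the rack reaches the fence. A light nip is 1 to 4 mm
- cam_knob (a point): upright red cylindrical knob on the end of the cam lever, 20 mm across, 34 mm high, its top 80 mm above the platform (160 mm above the table); the point is on its axis 14 mm below its top. The lever arm below it ends 34 mm below the knob's top. It is a revolving grip: it turns freely on its pin, so it can be pinched and led round without turning the hand
- cam_pivot (a point): point on the vertical axis of the cam lever's pin, at the same height as cam_knob; the knob runs on a circle of 80 mm radius about it. At lever angle 0 the knob lies in the direction 1.2 rad clockwise (seen from above) from the fence's x axis
- cupel_b: bystander: the same cupel on the table
- mould: bystander: steel cupel mould 84 mm across its foot, 50 mm high
- plunger: bystander: steel plunger of the mould, 108 mm tall, standing
- tongs: bystander: black iron crucible tongs 440 mm long, lying on the table

How it is judged (in metres and radians):
On the way, in this order (a step that is already met when the one before it is completed fails the run):
1. the blue-capped vial stands in a hole of the bench rack, let go ((y of vial_blue in the frame of stand between -0.078 and -0.066 m or y of vial_blue in the frame of stand between -0.03 and -0.018 m or y of vial_blue in the frame of stand between 0.018 and 0.03 m or y of vial_blue in the frame of stand between 0.066 and 0.078 m) and x of vial_blue in the frame of stand between -0.006 and 0.006 m and z of vial_blue in the frame of stand between 0 and 0.01 m and angle between vial_blue's own z axis and vertical below 0.12 rad and contact force between the fingers and vial_blue below 0.1 N), for 0.2 s.
2. the orange-capped vial stands in the freed hole of the green rack, let go ((y of vial_orange in the frame of rack between -0.078 and -0.066 m or y of vial_orange in the frame of rack between -0.03 and -0.018 m or y of vial_orange in the frame of rack between 0.018 and 0.03 m or y of vial_orange in the frame of rack between 0.066 and 0.078 m) and x of vial_orange in the frame of rack between -0.006 and 0.006 m and z of vial_orange in the frame of rack between 0 and 0.01 m and angle between vial_orange's own z axis and vertical below 0.12 rad and contact force between the fingers and vial_orange below 0.1 N), for 0.2 s.
3. the clamp nose nips the green rack against the fence (value of joint nose between 0.0003 and 0.0045 m and x of rack_back in the frame of fence below 0.0015 m and angle between rack's own z axis and vertical below 0.05 rad), for 0.2 s.
At the end, for the whole second after the job is handed in: Blue vial in the bench rack, orange vial in the green rack: each within 6 mm of a hole axis in x and y; they and the white vials within 5 mm of the bottom, tilt under 0.12 rad, at rest. Green rack flat and within 1.5 mm of the fence; nose pressed in 0.3 to 4.5 mm; lever at rest (all of step 3 and (y of vial_blue in the frame of stand between -0.078 and -0.066 m or y of vial_blue in the frame of stand between -0.03 and -0.018 m or y of vial_blue in the frame of stand between 0.018 and 0.03 m or y of vial_blue in the frame of stand between 0.066 and 0.078 m) and x of vial_blue in the frame of stand between -0.006 and 0.006 m and z of vial_blue in the frame of stand between 0 and 0.01 m and angle between each of vial_blue, vial_orange, vial_w1, vial_w2, vial_w3, vial_w4's own z axis and vertical below 0.12 rad and (y of vial_orange in the frame of rack between -0.078 and -0.066 m or y of vial_orange in the frame of rack between -0.03 and -0.018 m or y of vial_orange in the frame of rack between 0.018 and 0.03 m or y of vial_orange in the frame of rack between 0.066 and 0.078 m) and x of vial_orange in the frame of rack between -0.006 and 0.006 m and z of vial_orange in the frame of rack between 0 and 0.01 m and z of each of vial_w1, vial_w2, vial_w3 in the frame of rack below 0.01 m and z of vial_w4 in the frame of stand below 0.01 m and velocity of joint cam_lever between -0.05 and 0.05 rad/s and linear speed of each of vial_blue, vial_orange, rack below 0.02 m/s); the robot touches nothing.
It fails at once if the cam was swung on too far: the nose was pressed in by more than 5.5 mm (value of joint nose above 0.0055 m).
It fails at once if a vial was dropped (falling free at over 0.7 m/s, about 25 mm) or tipped over ((linear speed of vial_blue above 0.7 m/s and contact force between the fingers and vial_blue below 0.01 N) or (linear speed of vial_orange above 0.7 m/s and contact force between the fingers and vial_orange below 0.01 N) or angle between any of vial_blue, vial_orange's own z axis and vertical above 0.6 rad).
It fails at once if a white-capped vial was pulled up by over 20 mm or knocked over (z of any of vial_w1, vial_w2, vial_w3 in the frame of rack above 0.025 m or z of vial_w4 in the frame of stand above 0.025 m or angle between any of vial_w1, vial_w2, vial_w3, vial_w4's own z axis and vertical above 0.4 rad).
It fails at once if the green rack was shoved about (over 30 mm) or lifted (distance of rack from where it was at the start of the episode above 0.03 m or angle between rack's own z axis and vertical above 0.2 rad).
It fails at once if a bystander on the table was moved by more than 20 mm (distance of any of cupel_b, mould, plunger, tongs from where it was at the start of the episode above 0.02 m).
It also fails if it takes over 67 s, if anything falls off the work surface, if the arm or the gripper's body presses on something with over 40 N, if the wrist force passes 120 N, or if a joint passes its speed limit or range.

## Robot

A 6-joint arm with a two-finger parallel gripper is mounted at the origin on the work surface. World frame = base frame: x ahead of the robot, y to its left, z up, the work surface at z = 0. Lengths are in mm, angles in degrees, forces in N, time in s.
With the tool pointing down it reaches from about 350 to 850 mm from the base axis. Payload 8.1 kg.
Tool frame: the origin (TCP) lies midway between the tips of the shut fingers; the grasp point (between the pads) lies 19 mm behind it; z points along the fingers, y is the direction in which the jaws open and shut (so a half turn about z gives the same grasp; the last joint's range is limited). The gripper opens to 85 mm and grips with 20 to 120 N. Pads are 22 mm wide; open, the fingers measure 114 mm over their backs; the gripper's body (76 mm by 85 mm) begins 54 mm behind the grasp point. The pads swing forward as they close: fully open they stand 13 mm farther back than shut.
Start: joints at [-80.638, 7.471, 85.268, -0, 87.261, -4.893], TCP at [147.765, -581.525, 231.292] pointing down, gripper open.
Joint ranges: [-169.43, 169.43], [-51.17, 129.36], [1.28, 143.12], [-76.62, 256.62], [0, 156.53], [-152.29, 152.29]. Speed limits (degrees/s): [136.94, 136.94, 159.86, 180, 180, 180].

## Interface

Orientations are given as [roll, pitch, yaw] about the fixed x, y, z axes, in that order (R = Rz(yaw) Ry(pitch) Rx(roll)).
In Python, from bench import r gives the robot as it stands.
- The arm moves only by the tool carry_out, never from a script. Its argument "increments" is a list of rows, each a list of 3 entries, a list of its own where there are three numbers: the shift along the tool's x, y, z in m, then the turn, a rotation vector about the tool's x, y, z in rad, then the closure, from 0 (fully open) to 1 (shut). A call has 1 to 12 rows; each row shifts and turns the pose as measured when the row begins, along the tool's axes as they then stand; what a row does not reach is not made up. A row lasts 1/10 s, in which the tool goes at most 50 mm and 8.59 degrees, less where a joint would pass 70% of its speed; a pose out of reach is approached as far as the arm can. A call with a gripper value outside its range is refused whole. The fingers move at their own pace and stop on an object; "newtons" is the grip in N (left out, the last holds). Time passes only in rows, so rows that do not move let the fingers close. It gives the time, the measured TCP pose, the force and the opening at its end, in the units of the state.
- r.sense(): the state, without advancing time (a new reading comes with each control period).
- r.snapshot(name): name is "scene" or "top"; returns a dict with "image" (384x512x3 uint8, blue, green, red), "vertical_fov" (degrees; the focal length in pixels is half the picture's height over the tangent of half this angle, whatever the lens; pixels are square), "cx", "cy" (the principal point, pixels), "rvec" (rotation vector, rad) and "tvec" (3), from world to camera coordinates, as OpenCV has them. Camera axes: x right, y down, z forward; pixel columns grow to the right and rows downward; lengths in mm; the calibration is good to about 2 mm. A picture is of the moment at which its call begins. There is no depth.
- r.hand_in(): hands the job in, once; it reports no verdict.
The state is a dict: "time": time; "joint_pos": joint angles; "qd": joint speeds; "joint_efforts": joint torques, N m; "tool_pos": TCP position; "tcp_rot": TCP orientation; "ft_force": force on the tool from outside, world axes, zero at the start; "wrist_torque": the same for the moment, N m; "finger_gap": finger opening in mm.
Only numpy, scipy, OpenCV 4.12 (cv2) and the standard library are available. Lean on these libraries where they do the work, as an engineer would, in place of code of your own. Each camera call takes 0.05 s, during which the arm holds its last target.

## Working session

There is one attempt and no reset: what is moved stays moved. The work goes in short steps, Python scripts to look and compute and a tool call to move; the robot and the scene stay as the last step left them, time stands still between calls to the robot, and variables do not carry over. Pictures are saved under pics/ and viewed, and the job is handed in when it is done.

Besides the shell and the picture viewer there is one more tool, called after ">>>" in YAML: its name, and indented under it one key for each argument. carry_out: Moves the arm, as the interface text tells. Its arguments: {"type":"object","properties":{"increments":{"type":"array"},"newtons":{"type":"number"}},"required":["increments"]}

```bash
ls; mkdir -p pics; python3 - <<'E'
from bench import r
import cv2,numpy as np
print(r.sense())
for n in("scene","top"):
    s=r.snapshot(n); cv2.imwrite(f"pics/{n}0.png",s["image"]); np.savez(f"{n}0.npz",**s)
    print(n,{k:v for k,v in s.items() if k!="image"})
    R=cv2.Rodrigues(np.array(s["rvec"],float))[0]; print(-R.T@np.array(s["tvec"],float).ravel(),R)
E
```

```text
pics
{'time': 0.0, 'joint_pos': array([-8.06384265e+01,  7.51525865e+00,  8.53304347e+01, -2.20203066e-03,
        8.72616612e+01, -4.89355167e+00]), 'qd': array([ 0.04079003,  0.00648698,  0.0284513 , -0.04720551, -0.08959798,
        0.13118892]), 'joint_efforts': array([ 1.42354472e-05, -5.69408727e+01, -5.00547695e+01, -2.25500463e-05,
        1.50930835e-02,  1.88823907e-05]), 'tool_pos': array([ 147.65558878, -580.96989243,  230.23179406]), 'tcp_rot': array([-1.79892849e+02, -6.96654803e-03,  1.42552259e+01]), 'ft_force': array([-0.16380528,  0.06074523,  0.45901187]), 'wrist_torque': array([-0.01545811,  0.01393035,  0.01468579]), 'finger_gap': 85.64750985574109}
scene {'vertical_fov': 48.90300278243555, 'cx': 261.42854384199035, 'cy': 190.0073548695921, 'rvec': array([ 1.35491404,  1.95417466, -1.06072525]), 'tvec': array([ 204.17502245, -177.77414324, 1718.69034874])}
[1502.52857289  361.27343074  799.42291469] [[-0.35550737  0.93462423 -0.00959435]
 [ 0.51726706  0.18818487 -0.83487798]
 [-0.77849168 -0.30176812 -0.55035144]]
top {'vertical_fov': 53.21198326988478, 'cx': 252.94885880338595, 'cy': 190.71678697590679, 'rvec': array([ 2.14377476, -2.19375434,  0.09724138]), 'tvec': array([   8.68356594,  553.49644879, 1416.55894577])}
[ 414.75111853  -12.05988265 1463.18455394] [[-0.02266864 -0.999713   -0.00774895]
 [-0.99510654  0.02330845 -0.09601919]
 [ 0.09617225  0.00553441 -0.99534932]]
```

```bash
python3 - <<'E'
import cv2
for n in("scene","top"):
    i=cv2.imread(f"pics/{n}0.png"); cv2.imwrite(f"pics/{n}0b.png",cv2.resize(i,(800,600),interpolation=cv2.INTER_CUBIC))
E
```

```text
(no output)
```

View pics/scene0.png

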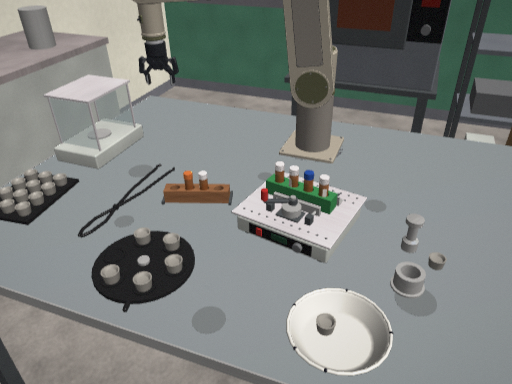

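View pics/top0.png

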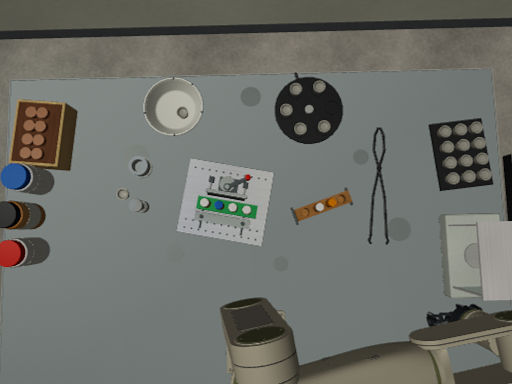

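```bash
python3 - <<'E'
import cv2
i=cv2.imread("pics/top0.png")[145:260,165:365]; cv2.imwrite("pics/topz.png",cv2.resize(i,None,fx=4,fy=4,interpolation=cv2.INTER_CUBIC))
i=cv2.imread("pics/scene0.png")[145:265,155:375]; cv2.imwrite("pics/scenez.png",cv2.resize(i,None,fx=3.6,fy=3.6,interpolation=cv2.INTER_CUBIC))
E
```

```text
(no output)
```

View pics/topz.png

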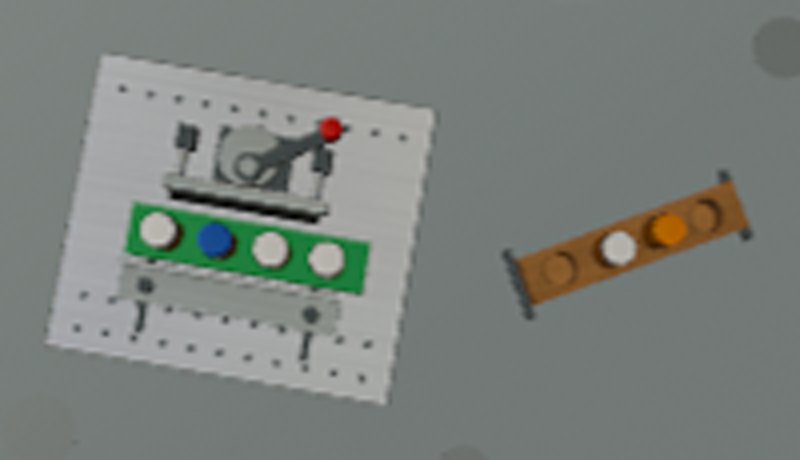

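View pics/scenez.png

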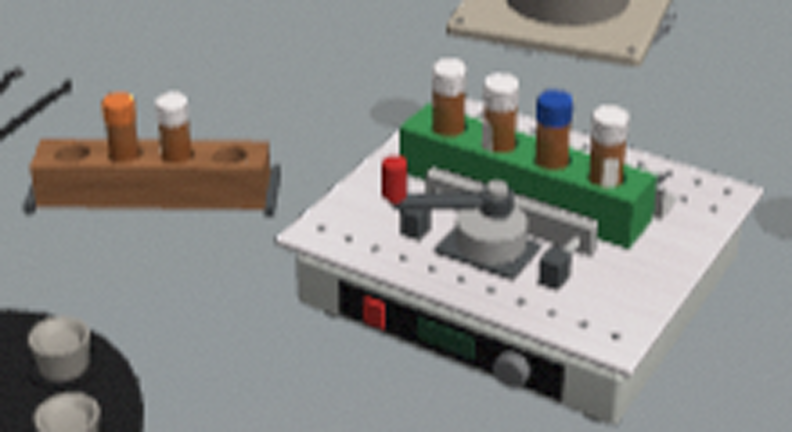

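```bash
cat > h.py <<'E'
import cv2,numpy as np
class V:
    def __init__(s,snap):
        s.im=np.asarray(snap["image"]); R=cv2.Rodrigues(np.array(snap["rvec"],float))[0]; s.R=R
        s.c=-R.T@np.array(snap["tvec"],float).ravel()
        s.f=192/np.tan(np.radians(float(snap["vertical_fov"]))/2); s.cx=float(snap["cx"]); s.cy=float(snap["cy"])
    def ray(s,p): d=s.R.T@np.array([(p[0]-s.cx)/s.f,(p[1]-s.cy)/s.f,1.]); return d/np.linalg.norm(d)
    def at(s,p,z): d=s.ray(p); return s.c+d*(z-s.c[2])/d[2]
    def proj(s,X): q=s.R@(np.asarray(X,float)-s.c); return np.array([s.cx+s.f*q[0]/q[2],s.cy+s.f*q[1]/q[2]])
def tri(a,p,b,q):
    d1,d2=a.ray(p),b.ray(q); A=np.c_[d1,-d2]; t=np.linalg.lstsq(A,b.c-a.c,rcond=None)[0]
    x,y=a.c+d1*t[0],b.c+d2*t[1]; return (x+y)/2,np.linalg.norm(x-y)
def masks(im):
    h=cv2.cvtColor(im,cv2.COLOR_BGR2HSV); H,S,Vv=[h[...,i].astype(int) for i in range(3)]
    return dict(blue=(H>105)&(H<130)&(S>120),orange=(H>8)&(H<18)&(S>190)&(Vv>150),red=((H<5)|(H>174))&(S>180),
      green=(H>55)&(H<85)&(S>120),wood=(H>5)&(H<18)&(S>110),white=(S<30)&(Vv>190))
def blobs(m,box,amin=8):
    mm=np.zeros(m.shape,np.uint8); x0,y0,x1,y1=box; mm[y0:y1,x0:x1]=m[y0:y1,x0:x1]
    n,l,st,c=cv2.connectedComponentsWithStats(mm,connectivity=4)
    return [(c[i].round(2),int(st[i,4]),st[i,:4].tolist()) for i in range(1,n) if st[i,4]>=amin]
E
python3 - <<'E'
from h import *
T=V(np.load("top0.npz"));S=V(np.load("scene0.npz"))
bt=(165,145,365,260);bs=(155,145,375,265)
for n,v,b in(("top",T,bt),("scene",S,bs)):
    m=masks(v.im)
    for k in m:
        print(n,k,[x for x in blobs(m[k],b)])
E
```

```text
top blue [(array([218.5 , 204.65]), 48, [215, 201, 8, 8])]
top orange [(array([332.29, 201.96]), 45, [329, 199, 8, 7])]
top red [(array([247.55, 177.1 ]), 20, [246, 175, 5, 5])]
top green [(array([227.64, 207.47]), 445, [197, 196, 60, 22])]
top wood [(array([322.98, 205.26]), 623, [294, 190, 58, 31])]
top white []
scene blue [(array([308.54, 174.69]), 84, [304, 170, 10, 10])]
scene orange []
scene red [(array([263.89, 194.01]), 70, [261, 189, 7, 12]), (array([258.51, 231.09]), 45, [256, 227, 6, 9])]
scene green [(array([302.8 , 193.51]), 884, [266, 175, 71, 38]), (array([277.27, 238.33]), 15, [274, 236, 7, 5])]
scene wood [(array([195.72, 191.29]), 1281, [164, 171, 66, 32]), (array([279.72, 176.2 ]), 75, [276, 171, 8, 11]), (array([294.17, 180.76]), 66, [290, 176, 8, 11]), (array([308.51, 185.13]), 79, [304, 180, 9, 11]), (array([323.11, 189.04]), 47, [319, 185, 9, 11])]
scene white [(array([279.7 , 163.43]), 40, [276, 161, 8, 7]), (array([294.05, 167.68]), 41, [290, 165, 9, 6]), (array([202.33, 172.83]), 36, [198, 170, 9, 6]), (array([286.12, 174.29]), 17, [284, 173, 5, 4]), (array([324.36, 176.66]), 44, [320, 174, 10, 6]), (array([300.47, 178.82]), 17, [299, 177, 5, 5]), (array([305.56, 216.92]), 2768, [232, 182, 135, 67]), (array([315.21, 183.42]), 19, [313, 182, 6, 4]), (array([270.36, 196.09]), 11, [269, 195, 4, 3])]
```

```bash
python3 - <<'E'
from h import *
T=V(np.load("top0.npz"));S=V(np.load("scene0.npz"))
P=lambda *a:print(*[x.round(1) if isinstance(x,np.ndarray) else x for x in a])
print(T.f)
P("blue tri",*tri(T,(218.5,204.65),S,(308.54,174.69))); P("blue top",T.at((218.5,204.65),180))
P("knob tri",*tri(T,(247.55,177.1),S,(263.89,194.01))); P(T.at((247.55,177.1),155))
P("orange top",T.at((332.29,201.96),100))
# fine: orange scene
h=cv2.cvtColor(S.im,cv2.COLOR_BGR2HSV); print(h[168:190,184:194,:][::2,::2].tolist()[:6])
m=masks(T.im)
def rect(mask,box,z):
    mm=np.zeros(mask.shape,np.uint8);x0,y0,x1,y1=box;mm[y0:y1,x0:x1]=mask[y0:y1,x0:x1]
    c=np.vstack(cv2.findContours(mm,cv2.RETR_EXTERNAL,cv2.CHAIN_APPROX_NONE)[0]).reshape(-1,2)
    w=np.array([T.at(p,z)[:2] for p in c],np.float32)
    return cv2.minAreaRect(w)
print("green",rect(m["green"],(190,190,262,222),126))
print("wood",rect(m["wood"]|m["orange"],(290,186,356,226),46))
h=cv2.cvtColor(T.im,cv2.COLOR_BGR2HSV)
pl=(h[...,1]<22)&(h[...,2]>135)
print(blobs(pl,(165,145,285,255),50))
print("plat",rect(pl,(165,145,285,255),80))
print(h[200:203,60:160:20].tolist(),h[165,195:205].tolist())
# white caps top: bright low-sat inside rack
w=(h[...,1]<50)&(h[...,2]>165)
for b in ((198,197,211,210),(226,200,238,214),(240,203,254,217),(314,200,327,214)):
    bb=blobs(w,b,8); print([(x[0],x[1],T.at(x[0],181 if b[0]<300 else 101).round(1)) for x in bb])
cv2.imwrite("pics/m.png",cv2.resize((pl*120+w*100).astype(np.uint8)[145:260,165:365],None,fx=4,fy=4,interpolation=0))
E
```

```text
383.315014834422
blue tri [494.7 113.8 171.5] 2.7687933579015818
blue top [494.5 111.6 180. ]
knob tri [590.   13.8 142.4] 1.8035711389655087
[588.6  12.7 155. ]
orange top [ 499.7 -285.7  100. ]
[[[94, 13, 154], [94, 13, 152], [98, 13, 153], [94, 13, 153], [100, 15, 153]], [[99, 12, 151], [12, 53, 164], [10, 75, 177], [13, 49, 161], [90, 12, 154]], [[11, 170, 210], [11, 181, 220], [11, 181, 220], [12, 181, 220], [11, 28, 146]], [[11, 183, 164], [11, 180, 210], [11, 184, 214], [11, 184, 193], [13, 91, 154]], [[11, 190, 118], [12, 184, 137], [11, 181, 166], [11, 183, 173], [12, 122, 146]], [[12, 154, 114], [11, 183, 139], [11, 183, 160], [11, 181, 172], [11, 103, 131]]]
green ((489.7012634277344, 89.50518035888672), (208.00192260742188, 43.78336715698242), 78.98306274414062)
wood ((491.1655578613281, -260.3918151855469), (44.14714813232422, 212.35470581054688), 18.90753936767578)
[(array([224.59, 201.57]), 4764, [176, 158, 98, 88]), (array([203.9 , 201.98]), 52, [200, 198, 9, 9]), (array([232.13, 206.69]), 52, [228, 203, 9, 8]), (array([246.41, 209.35]), 51, [242, 206, 9, 8])]
plat ((512.8231811523438, 97.418212890625), (311.8813781738281, 268.9249267578125), 78.84049224853516)
[[[73, 14, 132], [77, 14, 131], [77, 14, 130], [66, 10, 132], [53, 12, 86]], [[75, 12, 130], [73, 14, 131], [80, 12, 130], [73, 14, 130], [30, 13, 99]], [[77, 14, 131], [80, 12, 130], [81, 14, 130], [73, 14, 130], [39, 13, 133]]] [[90, 3, 174], [75, 3, 174], [75, 3, 172], [90, 3, 170], [90, 5, 170], [90, 3, 169], [105, 3, 169], [105, 3, 168], [105, 3, 167], [90, 2, 165]]
[(array([203.57, 201.85]), 46, array([505. , 161.5, 181. ]))]
[(array([232.  , 206.79]), 47, array([486.2,  66.4, 181. ]))]
[(array([246.19, 209.07]), 42, array([477.5,  19.1, 181. ]))]
[(array([319.51, 206.54]), 37, array([ 484.4, -239.5,  101. ]))]
```

View pics/m.png

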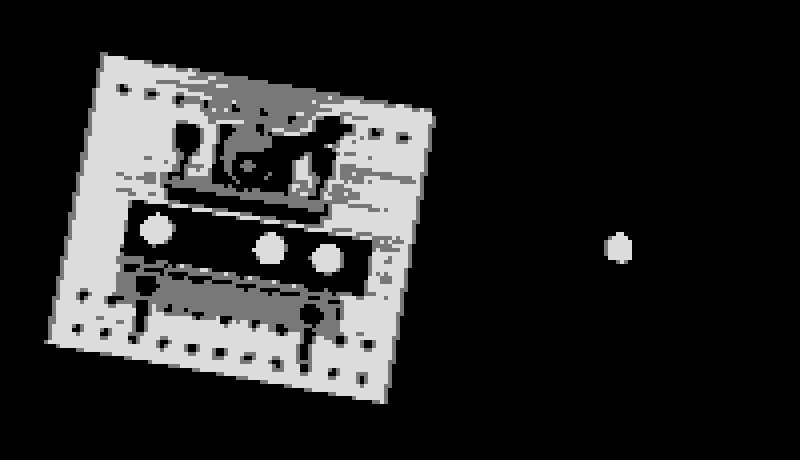

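>>> carry_out:
  increments:
    - [[0, 0, 0], [0, 0, -0.142], 0]
    - [[0, 0, 0], [0, 0, -0.142], 0]
    - [[0, 0, 0], [0, 0, -0.142], 0]
    - [[0, 0, 0], [0, 0, -0.142], 0]
    - [[0, 0, 0], [0, 0, -0.142], 0]
    - [[0, 0, 0], [0, 0, -0.142], 0]
    - [[0, 0, 0], [0, 0, -0.142], 0]
    - [[0, 0, 0], [0, 0, -0.142], 0]
  newtons: 30

```text
time: 0.9
tool_pos: [147.2, -578.2, 225.0]
tcp_rot: [-179.8, -0.6, 81.8]
ft_force: [-0.3, 0.7, 0.4]
finger_gap: 85.2
```

```bash
cat > go.py <<'E'
# usage: go.py x y z yaw : remaining shift in tool axes
import sys
from bench import r
from scipy.spatial.transform import Rotation as Ro
import numpy as np
s=r.sense(); R=Ro.from_euler('xyz',s["tcp_rot"],degrees=True)
x,y,z,yaw=map(float,sys.argv[1:5])
d=R.inv().apply(np.array([x,y,z])-s["tool_pos"]); t=(R.inv()*Ro.from_euler('xyz',[180,0,yaw],degrees=True)).as_rotvec()
print("t",round(s["time"],2),"pos",s["tool_pos"].round(1),"rpy",s["tcp_rot"].round(2),"F",s["ft_force"].round(1),"gap",round(s["finger_gap"],1))
print("shift mm",d.round(1),"turn",t.round(3))
E
python3 go.py 495 113 230 79
python3 - <<'E'
from h import *
T=V(np.load("top0.npz"))
for p in((304.2,211.7),(340.9,198.5)): print(T.at(p,46).round(1))
for p in((226.7,186.2),): print(T.at(p,135).round(1),T.at(p,145).round(1))
E
```

```text
t 0.9 pos [ 147.2 -578.2  225. ] rpy [-179.81   -0.6    81.77] F [-0.3  0.7  0.4] gap 85.2
shift mm [733.9 245.3   1.9] turn [-0.004 -0.01   0.048]
[ 469.5 -191.5   46. ]
[ 515.1 -328.9   46. ]
[561.   86.5 135. ] [559.9  85.7 145. ]
```

>>> carry_out:
  increments:
    - [[0.046, 0.015, -0.001], [0, 0, 0.012], 0]
    - [[0.046, 0.015, -0.001], [0, 0, 0.012], 0]
    - [[0.046, 0.015, -0.001], [0, 0, 0.012], 0]
    - [[0.046, 0.015, -0.001], [0, 0, 0], 0]
    - [[0.046, 0.015, -0.001], [0, 0, 0], 0]
    - [[0.046, 0.015, -0.001], [0, 0, 0], 0]
    - [[0.046, 0.015, -0.001], [0, 0, 0], 0]
    - [[0.046, 0.015, -0.001], [0, 0, 0], 0]
    - [[0.046, 0.015, -0.001], [0, 0, 0], 0]
    - [[0.046, 0.015, -0.001], [0, 0, 0], 0]

```text
time: 1.9
tool_pos: [373.3, -137.4, 233.7]
tcp_rot: [-179.5, -1.1, 79.4]
ft_force: [0.9, -0.6, 0.1]
finger_gap: 85.3
```

```bash
python3 go.py 495 113 230 79
```

```text
t 1.9 pos [ 373.3 -137.4  233.7] rpy [-179.51   -1.13   79.45] F [ 0.9 -0.6  0.1] gap 85.3
shift mm [268.4  73.8   8.4] turn [-0.009 -0.02   0.008]
```

>>> carry_out:
  increments:
    - [[0.045, 0.012, 0], [-0.003, -0.007, 0], 0]
    - [[0.045, 0.012, 0], [-0.003, -0.007, 0], 0]
    - [[0.045, 0.012, 0], [-0.003, -0.005, 0], 0]
    - [[0.045, 0.012, 0], [0, 0, 0], 0]
    - [[0.045, 0.012, 0], [0, 0, 0], 0]
    - [[0.025, 0.008, 0], [0, 0, 0], 0]
    - [[0, 0, 0], [0, 0, 0], 0]

```text
time: 2.6
tool_pos: [488.3, 112.7, 233.8]
tcp_rot: [179.9, -0.0, 79.8]
ft_force: [-0.6, -0.5, 0.1]
finger_gap: 85.3
```

```bash
python3 go.py 495 113 230 79
```

```text
t 2.6 pos [488.3 112.7 233.8] rpy [ 1.7994e+02 -3.0000e-02  7.9850e+01] F [-0.6 -0.5  0.1] gap 85.3
shift mm [1.5 6.6 3.8] turn [ 0.001 -0.001  0.015]
```

>>> carry_out:
  increments:
    - [[0.001, 0.006, 0], [0, 0, 0.015], 0]
    - [[0, 0, 0.02], [0, 0, 0], 0]
    - [[0, 0, 0.02], [0, 0, 0], 0]
    - [[0, 0, 0.02], [0, 0, 0], 0]
    - [[0, 0, 0.02], [0, 0, 0], 0]
    - [[0, 0, 0], [0, 0, 0], 0]

```text
time: 3.2
tool_pos: [494.7, 107.3, 150.9]
tcp_rot: [179.9, 0.1, 78.5]
ft_force: [0.2, -0.3, 0.1]
finger_gap: 85.3
```

```bash
python3 go.py 495 113 140 79; python3 - <<'E'
from bench import r
import cv2
s=r.snapshot("scene"); cv2.imwrite("pics/s1.png",cv2.resize(s["image"][120:265,220:380],None,fx=4,fy=4,interpolation=2))
E
```

```text
t 3.2 pos [494.7 107.3 150.9] rpy [1.7994e+02 9.0000e-02 7.8510e+01] F [ 0.2 -0.3  0.1] gap 85.3
shift mm [ 5.6 -0.9 10.9] turn [ 0.001  0.002 -0.009]
```

View pics/s1.png

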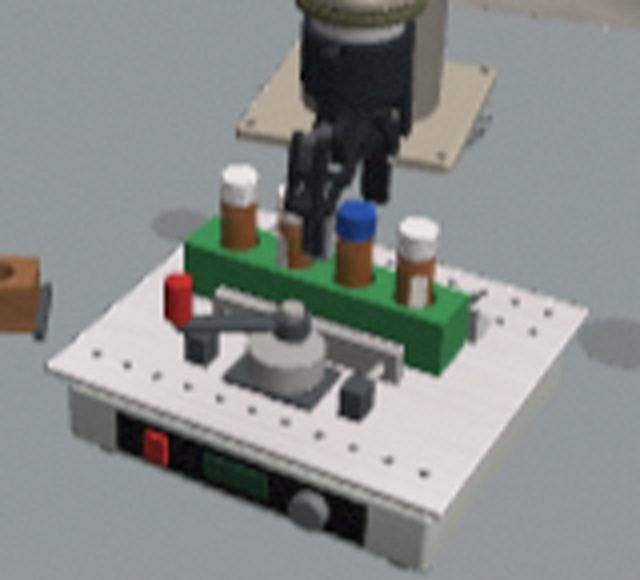

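>>> carry_out:
  increments:
    - [[0.006, -0.001, 0.007], [0, 0, -0.009], 0]
    - [[0, 0, 0.005], [0, 0, 0], 0]
    - [[0, 0, 0], [0, 0, 0], 0]

```text
time: 3.55
tool_pos: [497.9, 112.8, 143.1]
tcp_rot: [179.6, -0.0, 78.9]
ft_force: [-0.7, -0.2, 0.7]
finger_gap: 85.5
```

```bash
python3 go.py 495 113 140 79
```

```text
t 3.55 pos [497.9 112.8 143.1] rpy [ 1.7958e+02 -2.0000e-02  7.8920e+01] F [-0.7 -0.2  0.7] gap 85.5
shift mm [-0.3 -2.9  3.1] turn [ 0.007 -0.    -0.001]
```

>>> carry_out:
  increments:
    - [[0, -0.003, 0.003], [0, 0, 0], 0]
    - [[0, 0, 0], [0, 0, 0], 0]
    - [[0, 0, 0], [0, 0, 0], 0.6]
    - [[0, 0, 0], [0, 0, 0], 0.8]
    - [[0, 0, 0], [0, 0, 0], 0.8]
    - [[0, 0, 0], [0, 0, 0], 1]
    - [[0, 0, 0], [0, 0, 0], 1]
    - [[0, 0, 0], [0, 0, 0], 1]
    - [[0, 0, 0], [0, 0, 0], 1]
  newtons: 30

```text
time: 4.45
tool_pos: [495.9, 113.8, 141.9]
tcp_rot: [179.4, -0.1, 79.0]
ft_force: [-1.0, -0.1, -0.6]
finger_gap: 26.9
```

```bash
python3 go.py 495 113 140 79; python3 - <<'E'
from bench import r
import cv2
s=r.snapshot("scene"); cv2.imwrite("pics/s2.png",cv2.resize(s["image"][120:265,220:380],None,fx=4,fy=4,interpolation=2))
E
```

```text
t 4.45 pos [495.9 113.8 141.9] rpy [ 1.794e+02 -7.000e-02  7.896e+01] F [-1.  -0.1 -0.6] gap 26.9
shift mm [-0.9 -0.7  1.9] turn [ 0.01  -0.001 -0.001]
```

View pics/s2.png

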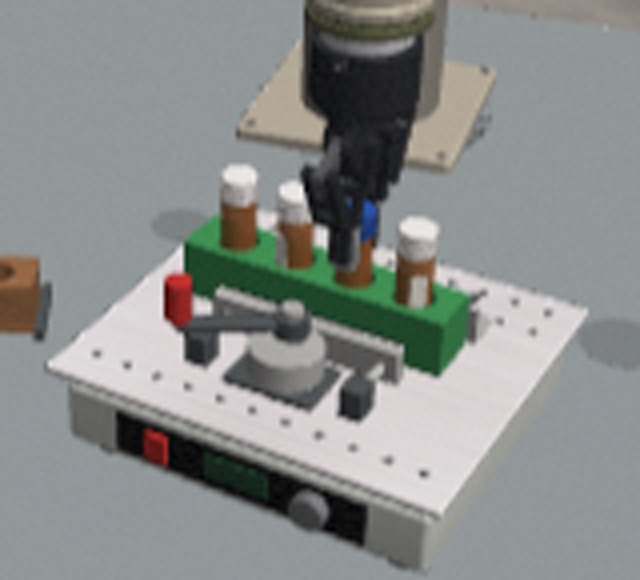

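>>> carry_out:
  increments:
    - [[0, 0, -0.008], [0, 0, 0], 1]
    - [[0, 0, -0.01], [0, 0, 0], 1]
    - [[0, 0, -0.012], [0, 0, 0], 1]
    - [[0, 0, -0.015], [0, 0, 0], 1]
    - [[0, 0, -0.02], [0, 0, 0], 1]
    - [[0, 0, -0.025], [0, 0, 0], 1]
    - [[0, 0, -0.025], [0, 0, 0], 1]
    - [[0, 0, -0.015], [0, 0, 0], 1]
    - [[0, 0, 0], [0, 0, 0], 1]

```text
time: 5.4
tool_pos: [494.7, 113.9, 285.0]
tcp_rot: [179.1, -0.2, 79.0]
ft_force: [0.2, -0.2, -0.7]
finger_gap: 27.1
```

```bash
python3 go.py 469 -192 260 108.9; python3 - <<'E'
from bench import r
import cv2
s=r.snapshot("scene"); cv2.imwrite("pics/s3.png",cv2.resize(s["image"][100:265,220:380],None,fx=3.6,fy=3.6,interpolation=2))
E
```

```text
t 5.4 pos [494.7 113.9 285. ] rpy [ 1.7914e+02 -1.5000e-01  7.8950e+01] F [ 0.2 -0.2 -0.7] gap 27.1
shift mm [-305.2   33.1   24.7] turn [ 0.015  0.001 -0.523]
```

View pics/s3.png

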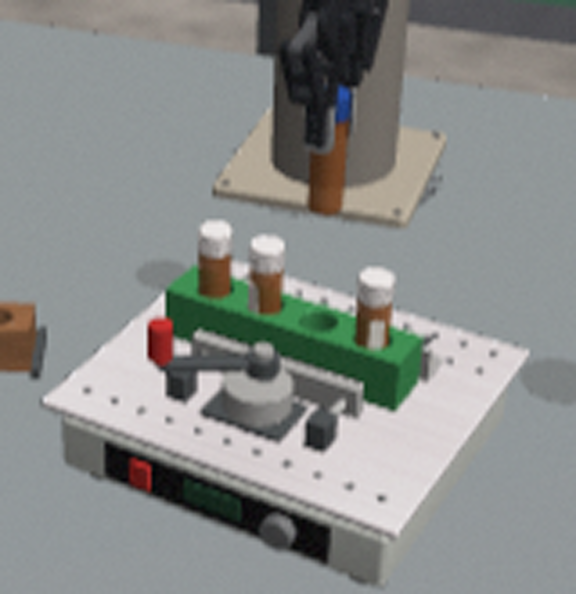

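>>> carry_out:
  increments:
    - [[-0.03, 0.004, 0], [0.005, 0, 0], 1]
    - [[-0.042, 0.005, 0], [0.005, 0, 0], 1]
    - [[-0.042, 0.005, 0.002], [0.005, 0, 0], 1]
    - [[-0.042, 0.005, 0.002], [0, 0, 0], 1]
    - [[-0.042, 0.005, 0.002], [0, 0, 0], 1]
    - [[-0.042, 0.005, 0.002], [0, 0, 0], 1]
    - [[-0.035, 0.004, 0.002], [0, 0, 0], 1]
    - [[-0.02, 0, 0.002], [0, 0, 0], 1]
    - [[0, 0, 0], [0, 0, 0], 1]

```text
time: 6.35
tool_pos: [465.3, -190.7, 261.3]
tcp_rot: [-179.3, -0.3, 79.2]
ft_force: [0.1, -0.0, -0.3]
finger_gap: 27.0
```

>>> carry_out:
  increments:
    - [[0, 0, 0.01], [0, 0, -0.12], 1]
    - [[0, 0, 0.01], [0, 0, -0.12], 1]
    - [[0, 0, 0.01], [0, 0, -0.12], 1]
    - [[0, 0, 0.01], [0, 0, -0.12], 1]
    - [[0, 0, 0], [0, 0, -0.03], 1]
    - [[0, 0, 0], [0, 0, 0], 1]

```text
time: 6.95
tool_pos: [463.0, -185.6, 214.8]
tcp_rot: [-179.3, -1.0, 109.6]
ft_force: [-0.9, 0.8, -0.8]
finger_gap: 27.2
```

```bash
python3 go.py 469 -192 115 108.9
```

```text
t 6.95 pos [ 463.  -185.6  214.8] rpy [-179.29   -1.03  109.58] F [-0.9  0.8 -0.8] gap 27.2
shift mm [-9.8  4.7 99.6] turn [-0.012 -0.018  0.012]
```

>>> carry_out:
  increments:
    - [[-0.005, 0.003, 0.02], [-0.006, -0.009, 0.006], 1]
    - [[-0.005, 0.002, 0.025], [-0.006, -0.009, 0.006], 1]
    - [[0, 0, 0.025], [0, 0, 0], 1]
    - [[0, 0, 0.012], [0, 0, 0], 1]
    - [[0, 0, 0], [0, 0, 0], 1]

```text
time: 7.45
tool_pos: [471.6, -189.8, 130.3]
tcp_rot: [179.9, 0.0, 108.7]
ft_force: [-0.2, 0.9, -0.9]
finger_gap: 27.3
```

```bash
python3 go.py 469 -192 115 108.9; python3 - <<'E'
from bench import r
import cv2,numpy as np
for n,b in(("scene",(120,240,140,260)),("top",(150,250,260,380))):
    s=r.snapshot(n); np.savez(n+"4.npz",**s); i=s["image"][b[0]:b[1],b[2]:b[3]]
    cv2.imwrite(f"pics/{n}4.png",cv2.resize(i,None,fx=5,fy=5,interpolation=2))
E
```

```text
t 7.45 pos [ 471.6 -189.8  130.3] rpy [1.7992e+02 3.0000e-02 1.0870e+02] F [-0.2  0.9 -0.9] gap 27.3
shift mm [-1.2 -3.2 15.3] turn [ 0.001  0.    -0.004]
```

View pics/scene4.png

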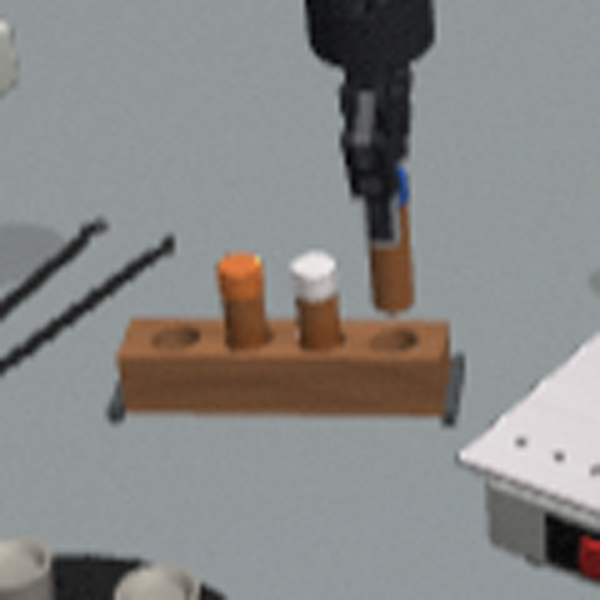

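View pics/top4.png

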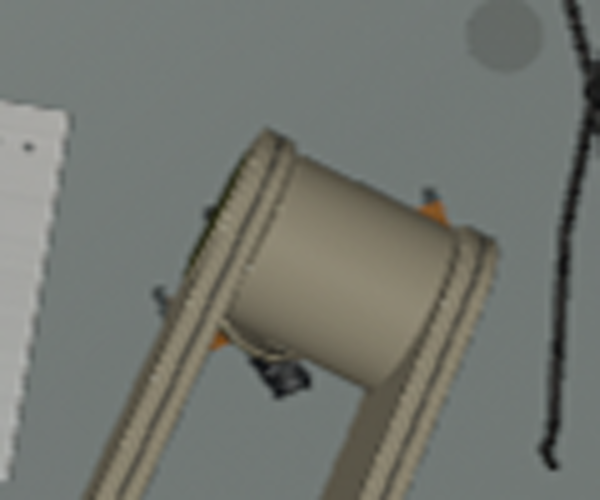

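```bash
python3 - <<'E'
from h import *
S=V(np.load("scene4.npz"))
for p in((218.7,188.2),(175/5+140,338/5+120)): print("hole",S.at(p,46).round(1))
print("proj foot",S.proj([471.6,-189.8,73]), "proj z103",S.proj([471.6,-189.8,103]),"hole proj",S.proj([469,-192,46]))
# amber edges at some rows
h=cv2.cvtColor(S.im,cv2.COLOR_BGR2HSV)
for y in (172,174,176,178,180,181,182): 
    print(y,[ (x,int(h[y,x,1])) for x in range(210,226)])
E
```

```text
hole [ 474.5 -186.9   46. ]
hole [ 520.4 -323.6   46. ]
proj foot [217.75051602 180.59927135] proj z103 [217.12729417 172.66282684] hole proj [218.03755493 187.04903993]
172 [(210, 13), (211, 15), (212, 12), (213, 12), (214, 153), (215, 141), (216, 154), (217, 159), (218, 154), (219, 162), (220, 159), (221, 139), (222, 26), (223, 12), (224, 12), (225, 13)]
174 [(210, 15), (211, 10), (212, 10), (213, 12), (214, 112), (215, 145), (216, 151), (217, 151), (218, 155), (219, 158), (220, 157), (221, 144), (222, 51), (223, 12), (224, 12), (225, 13)]
176 [(210, 12), (211, 12), (212, 12), (213, 10), (214, 86), (215, 137), (216, 154), (217, 158), (218, 161), (219, 160), (220, 162), (221, 151), (222, 70), (223, 13), (224, 12), (225, 12)]
178 [(210, 13), (211, 12), (212, 10), (213, 9), (214, 46), (215, 152), (216, 146), (217, 161), (218, 154), (219, 160), (220, 158), (221, 153), (222, 87), (223, 13), (224, 12), (225, 12)]
180 [(210, 13), (211, 13), (212, 15), (213, 14), (214, 22), (215, 158), (216, 146), (217, 157), (218, 154), (219, 161), (220, 162), (221, 152), (222, 67), (223, 13), (224, 13), (225, 15)]
181 [(210, 10), (211, 12), (212, 15), (213, 12), (214, 2), (215, 74), (216, 139), (217, 161), (218, 148), (219, 159), (220, 150), (221, 82), (222, 6), (223, 12), (224, 13), (225, 13)]
182 [(210, 12), (211, 13), (212, 13), (213, 12), (214, 12), (215, 4), (216, 17), (217, 48), (218, 87), (219, 54), (220, 27), (221, 4), (222, 12), (223, 13), (224, 15), (225, 13)]
```

>>> carry_out:
  increments:
    - [[-0.001, -0.001, 0.012], [0, 0, 0], 1]
    - [[0, 0, 0.01], [0, 0, 0], 1]
    - [[0, 0, 0.008], [0, 0, 0], 1]
    - [[0, 0, 0.004], [0, 0, 0], 1]
    - [[0, 0, 0], [0, 0, 0], 1]

```text
time: 8.05
tool_pos: [476.0, -194.4, 102.2]
tcp_rot: [179.5, 0.6, 108.7]
ft_force: [-2.5, -0.2, 5.8]
finger_gap: 27.0
```

```bash
python3 go.py 470.5 -190.7 62 108.9
```

```text
t 8.05 pos [ 476.  -194.4  102.2] rpy [179.45   0.6  108.68] F [-2.5 -0.2  5.8] gap 27.0
shift mm [ 5.7 -4.4 40.1] turn [ 0.01   0.011 -0.004]
```

>>> carry_out:
  increments:
    - [[0.003, -0.002, -0.008], [0.01, 0.011, 0], 1]
    - [[0, 0, 0], [0, 0, 0], 1]
    - [[0, 0, 0], [0, 0, 0], 1]

```text
time: 8.35
tool_pos: [473.1, -192.4, 109.7]
tcp_rot: [-180.0, -0.0, 108.7]
ft_force: [0.3, -0.2, -0.7]
finger_gap: 27.1
```

```bash
python3 go.py 470.5 -190.7 62 108.9
```

```text
t 8.35 pos [ 473.1 -192.4  109.7] rpy [-1.7997e+02 -3.0000e-02  1.0865e+02] F [ 0.3 -0.2 -0.7] gap 27.1
shift mm [ 2.4 -1.9 47.7] turn [-0.    -0.    -0.004]
```

>>> carry_out:
  increments:
    - [[0.002, -0.002, 0], [0, 0, 0], 1]
    - [[0, 0, 0], [0, 0, 0], 1]
    - [[0, 0, 0.003], [0, 0, 0], 1]
    - [[0, 0, 0.003], [0, 0, 0], 1]
    - [[0, 0, 0], [0, 0, 0], 1]

```text
time: 8.85
tool_pos: [469.6, -190.7, 101.6]
tcp_rot: [-179.9, -0.1, 108.6]
ft_force: [0.5, -0.3, -1.1]
finger_gap: 27.0
```

```bash
python3 go.py 470.5 -190.7 62 108.9; python3 - <<'E'
from bench import r
import cv2,numpy as np
s=r.snapshot("scene"); np.savez("scene5.npz",**s); i=s["image"][130:220,150:260]
cv2.imwrite(f"pics/scene5.png",cv2.resize(i,None,fx=6,fy=6,interpolation=2))
E
```

```text
t 8.85 pos [ 469.6 -190.7  101.6] rpy [-1.7993e+02 -7.0000e-02  1.0865e+02] F [ 0.5 -0.3 -1.1] gap 27.0
shift mm [-0.3  0.9 39.6] turn [-0.001 -0.001 -0.004]
```

View pics/scene5.png

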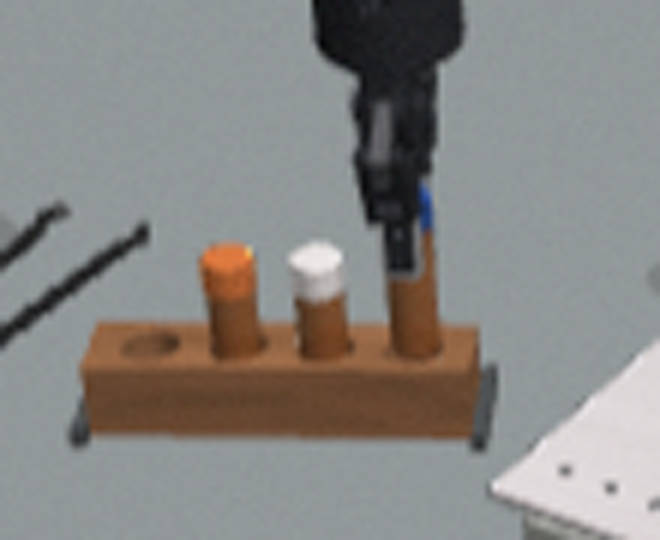

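>>> carry_out:
  increments:
    - [[0, 0.001, 0.003], [0, 0, 0], 1]
    - [[0, 0, 0.003], [0, 0, 0], 1]
    - [[0, 0, 0.003], [0, 0, 0], 1]
    - [[0, 0, 0], [0, 0, 0], 1]

```text
time: 9.3
tool_pos: [470.9, -190.6, 92.0]
tcp_rot: [-179.9, -0.0, 108.6]
ft_force: [-0.2, -0.3, -0.5]
finger_gap: 26.9
```

```bash
python3 go.py 470.5 -190.7 62 108.9
```

```text
t 9.3 pos [ 470.9 -190.6   92. ] rpy [-1.7994e+02 -4.0000e-02  1.0865e+02] F [-0.2 -0.3 -0.5] gap 26.9
shift mm [ 0.  -0.4 30. ] turn [-0.001 -0.001 -0.004]
```

In the hole, free of contact. Continue down gently.

>>> carry_out:
  increments:
    - [[0, 0, 0.004], [0, 0, 0], 1]
    - [[0, 0, 0.004], [0, 0, 0], 1]
    - [[0, 0, 0.004], [0, 0, 0], 1]
    - [[0, 0, 0], [0, 0, 0], 1]

```text
time: 9.7
tool_pos: [470.8, -190.7, 78.9]
tcp_rot: [-179.9, -0.0, 108.6]
ft_force: [-0.1, -0.3, -0.9]
finger_gap: 27.3
```

```bash
python3 go.py 470.5 -190.7 62 108.9
```

```text
t 9.7 pos [ 470.8 -190.7   78.9] rpy [-1.7993e+02 -4.0000e-02  1.0864e+02] F [-0.1 -0.3 -0.9] gap 27.3
shift mm [ 0.1 -0.2 16.9] turn [-0.001 -0.001 -0.004]
```

>>> carry_out:
  increments:
    - [[0, 0, 0.004], [0, 0, 0], 1]
    - [[0, 0, 0.004], [0, 0, 0], 1]
    - [[0, 0, 0.003], [0, 0, 0], 1]
    - [[0, 0, 0.002], [0, 0, 0], 1]
    - [[0, 0, 0], [0, 0, 0], 1]

```text
time: 10.2
tool_pos: [470.8, -190.8, 64.7]
tcp_rot: [-179.9, -0.0, 108.6]
ft_force: [0.3, -0.4, -0.2]
finger_gap: 27.1
```

```bash
python3 go.py 470.5 -190.7 62 108.9
```

```text
t 10.2 pos [ 470.8 -190.8   64.7] rpy [-1.7993e+02 -3.0000e-02  1.0864e+02] F [ 0.3 -0.4 -0.2] gap 27.1
shift mm [ 0.2 -0.3  2.7] turn [-0.001 -0.001 -0.004]
```

>>> carry_out:
  increments:
    - [[0, 0, 0.0015], [0, 0, 0], 1]
    - [[0, 0, 0.001], [0, 0, 0], 1]
    - [[0, 0, 0], [0, 0, 0], 1]

```text
time: 10.5
tool_pos: [471.0, -190.9, 62.2]
tcp_rot: [-179.9, -0.0, 108.6]
ft_force: [0.1, -0.0, -0.2]
finger_gap: 27.3
```

```bash
python3 go.py 470.5 -190.7 62 108.9
```

```text
t 10.5 pos [ 471.  -190.9   62.2] rpy [-1.7995e+02 -1.0000e-02  1.0864e+02] F [ 0.1 -0.  -0.2] gap 27.3
shift mm [ 0.4 -0.4  0.2] turn [-0.001 -0.    -0.005]
```

>>> carry_out:
  increments:
    - [[0, 0, 0.001], [0, 0, 0], 1]
    - [[0, 0, 0.001], [0, 0, 0], 1]
    - [[0, 0, 0], [0, 0, 0], 1]

```text
time: 10.8
tool_pos: [471.9, -191.8, 62.2]
tcp_rot: [180.0, 0.1, 108.6]
ft_force: [-0.2, -0.4, -1.3]
finger_gap: 27.4
```

```bash
python3 go.py 470.5 -190.7 62 108.9
```

```text
t 10.8 pos [ 471.9 -191.8   62.2] rpy [1.7999e+02 1.1000e-01 1.0865e+02] F [-0.2 -0.4 -1.3] gap 27.4
shift mm [ 1.5 -0.9  0.2] turn [ 0.     0.002 -0.004]
```

>>> carry_out:
  increments:
    - [[0, 0, 0], [0, 0, 0], 0.6]
    - [[0, 0, 0], [0, 0, 0], 0.4]
    - [[0, 0, 0], [0, 0, 0], 0.2]
    - [[0, 0, 0], [0, 0, 0], 0.2]
    - [[0, 0, -0.01], [0, 0, 0], 0.2]
    - [[0, 0, -0.02], [0, 0, 0], 0.2]
    - [[0, 0, -0.03], [0, 0, 0], 0.1]
    - [[0, 0, -0.02], [0, 0, 0], 0]
    - [[0, 0, 0], [0, 0, 0], 0]

```text
time: 11.7
tool_pos: [471.2, -190.8, 146.1]
tcp_rot: [-180.0, -0.0, 108.7]
ft_force: [1.0, -0.2, -0.0]
finger_gap: 85.0
```

```bash
python3 go.py 500.5 -285.9 150 108.6; python3 - <<'E'
from bench import r
import cv2,numpy as np
s=r.snapshot("scene"); np.savez("scene6.npz",**s); i=s["image"][130:220,150:260]
cv2.imwrite(f"pics/scene6.png",cv2.resize(i,None,fx=6,fy=6,interpolation=2))
E
```

```text
t 11.7 pos [ 471.2 -190.8  146.1] rpy [-179.96   -0.    108.65] F [ 1.  -0.2 -0. ] gap 85.0
shift mm [-99.5  -2.7  -3.9] turn [-0.001 -0.     0.001]
```

View pics/scene6.png

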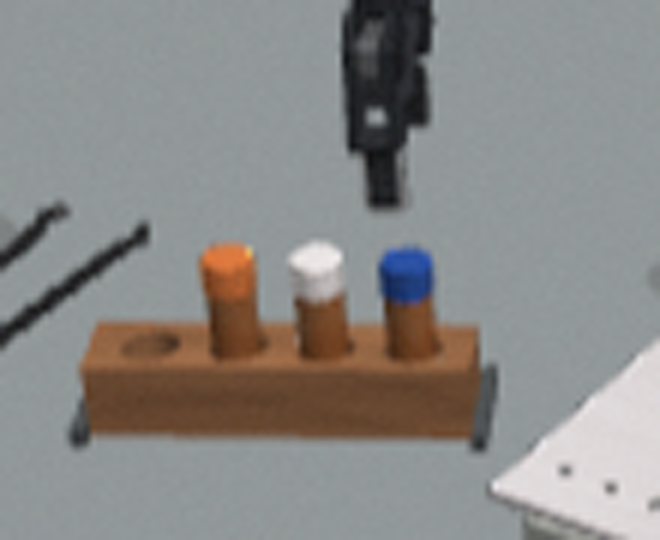

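```bash
python3 - <<'E'
from h import *
S=V(np.load("scene6.npz"));T=V(np.load("top0.npz"))
h=cv2.cvtColor(S.im,cv2.COLOR_BGR2HSV).astype(int)
o=(h[...,0]>7)&(h[...,0]<17)&(h[...,1]>120)&(h[...,2]>150)
print(blobs(o,(180,165,196,182),5)); b=blobs(o,(180,165,196,182),5)[0][0]
print(tri(T,(332.29,201.96),S,b))
m=masks(S.im); bb=[x for x in blobs(m["blue"],(205,165,230,182))]; print(bb)
# same-height rays
for n,p in(("o",b),("b",bb[0][0])): print(n,S.at(p,93).round(1))
E
```

```text
[(array([187.75, 174.12]), 51, [183, 171, 9, 8])]
(array([ 499.07425351, -284.84787169,   93.90125563]), np.float64(4.553447448651483))
[(array([217.26, 175.35]), 62, [213, 172, 9, 8])]
o [ 497.5 -283.2   93. ]
b [ 471.8 -190.    93. ]
```

>>> carry_out:
  increments:
    - [[-0.04, -0.001, 0], [0, 0, 0], 0]
    - [[-0.04, -0.001, 0], [0, 0, 0], 0]
    - [[-0.018, 0, 0], [0, 0, 0], 0]
    - [[0, 0, 0], [0, 0, 0], 0]

```text
time: 12.15
tool_pos: [499.2, -284.8, 140.1]
tcp_rot: [-179.8, -0.3, 108.8]
ft_force: [0.0, -0.3, -0.7]
finger_gap: 85.5
```

```bash
python3 go.py 500 -284.3 62 108.8
```

```text
t 12.15 pos [ 499.2 -284.8  140.1] rpy [-179.76   -0.29  108.8 ] F [ 0.  -0.3 -0.7] gap 85.5
shift mm [-0.2  1.2 78.1] turn [-0.004 -0.005 -0.   ]
```

>>> carry_out:
  increments:
    - [[0, 0.001, 0.02], [-0.004, -0.005, 0], 0]
    - [[0, 0, 0.02], [0, 0, 0], 0]
    - [[0, 0, 0.015], [0, 0, 0], 0]
    - [[0, 0, 0.01], [0, 0, 0], 0]
    - [[0, 0, 0], [0, 0, 0], 0]

```text
time: 12.65
tool_pos: [497.2, -280.7, 68.2]
tcp_rot: [-179.8, -0.4, 108.8]
ft_force: [0.0, -0.1, -1.2]
finger_gap: 84.9
```

```bash
python3 go.py 500 -284.3 62 108.8; python3 - <<'E'
from bench import r
import cv2,numpy as np
s=r.snapshot("scene"); i=s["image"][130:220,150:260]
cv2.imwrite(f"pics/scene7.png",cv2.resize(i,None,fx=6,fy=6,interpolation=2))
E
```

```text
t 12.65 pos [ 497.2 -280.7   68.2] rpy [-179.79   -0.35  108.77] F [ 0.  -0.1 -1.2] gap 84.9
shift mm [-4.4  1.5  6.2] turn [-0.004 -0.006 -0.001]
```

View pics/scene7.png

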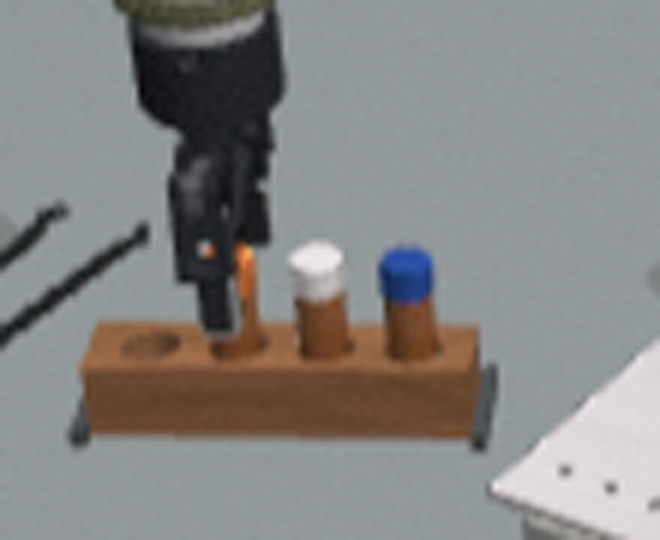

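>>> carry_out:
  increments:
    - [[-0.002, 0.002, 0.003], [-0.004, -0.006, 0], 0]
    - [[0, 0, 0.003], [0, 0, 0], 0]
    - [[0, 0, 0], [0, 0, 0], 0]

```text
time: 13.0
tool_pos: [501.8, -282.8, 64.9]
tcp_rot: [179.8, 0.2, 108.8]
ft_force: [-0.8, 0.5, 0.1]
finger_gap: 85.4
```

```bash
python3 go.py 499.5 -282.7 62 108.8
```

```text
t 13.0 pos [ 501.8 -282.8   64.9] rpy [179.8    0.23 108.8 ] F [-0.8  0.5  0.1] gap 85.4
shift mm [ 0.9 -2.1  2.9] turn [ 0.003  0.004 -0.   ]
```

>>> carry_out:
  increments:
    - [[0, -0.0015, 0.002], [0, 0, 0], 0]
    - [[0, 0, 0], [0, 0, 0], 0.4]
    - [[0, 0, 0], [0, 0, 0], 0.7]
    - [[0, 0, 0], [0, 0, 0], 0.8]
    - [[0, 0, 0], [0, 0, 0], 1]
    - [[0, 0, 0], [0, 0, 0], 1]
    - [[0, 0, 0], [0, 0, 0], 1]
    - [[0, 0, 0], [0, 0, 0], 1]
  newtons: 30

```text
time: 13.8
tool_pos: [501.3, -284.3, 64.6]
tcp_rot: [179.7, 0.4, 108.8]
ft_force: [-0.6, 0.3, -0.5]
finger_gap: 27.1
```

```bash
python3 go.py 499.5 -282.7 62 108.8
```

```text
t 13.8 pos [ 501.3 -284.3   64.6] rpy [179.7    0.36 108.78] F [-0.6  0.3 -0.5] gap 27.1
shift mm [ 2.1 -1.2  2.6] turn [ 0.005  0.006 -0.   ]
```

>>> carry_out:
  increments:
    - [[0, 0, -0.006], [0, 0, 0], 1]
    - [[0, 0, -0.01], [0, 0, 0], 1]
    - [[0, 0, -0.012], [0, 0, 0], 1]
    - [[0, 0, -0.02], [0, 0, 0], 1]
    - [[0, 0, -0.03], [0, 0, 0], 1]
    - [[0, 0, -0.035], [0, 0, 0], 1]
    - [[0, 0, -0.035], [0, 0, 0], 1]
    - [[0, 0, -0.03], [0, 0, 0], 1]
    - [[0, 0, -0.02], [0, 0, 0], 1]
    - [[0, 0, 0], [0, 0, 0], 1]

```text
time: 14.8
tool_pos: [499.4, -282.9, 279.3]
tcp_rot: [179.5, 0.6, 108.8]
ft_force: [-0.1, -0.3, -1.2]
finger_gap: 27.1
```

```bash
python3 go.py 495.5 113.5 280 79; python3 - <<'E'
from bench import r
import cv2,numpy as np
for n,b in(("scene",(90,220,140,300)),("top",(150,260,170,350))):
    s=r.snapshot(n); np.savez(n+"8.npz",**s); i=s["image"][b[0]:b[1],b[2]:b[3]]
    cv2.imwrite(f"pics/{n}8.png",cv2.resize(i,None,fx=4,fy=4,interpolation=2))
E
```

```text
t 14.8 pos [ 499.4 -282.9  279.3] rpy [179.54   0.58 108.78] F [-0.1 -0.3 -1.2] gap 27.1
shift mm [376.5 124.   -3.5] turn [0.01  0.008 0.52 ]
```

View pics/scene8.png

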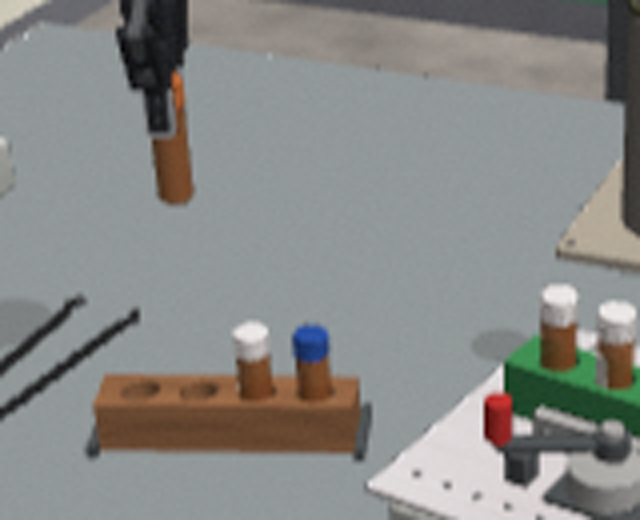

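View pics/top8.png

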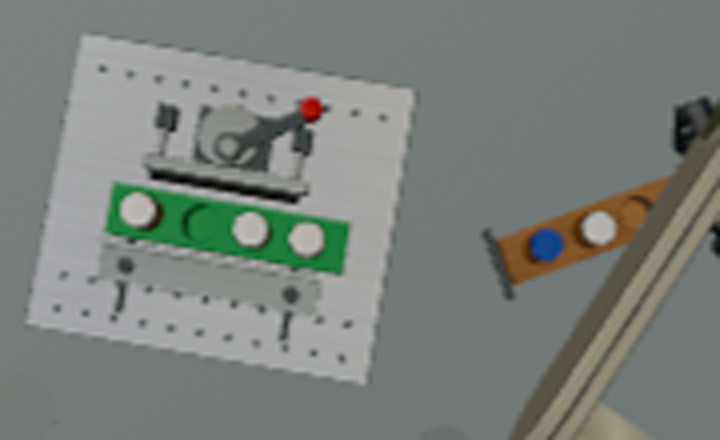

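```bash
python3 - <<'E'
from h import *
T=V(np.load("top8.npz"))
h=cv2.cvtColor(T.im,cv2.COLOR_BGR2HSV)
m=masks(T.im); b=blobs(m["blue"],(290,190,320,225)); print("blue",b,T.at(b[0][0],100).round(1))
w=(h[...,1]<50)&(h[...,2]>165)
c=[]
for bx in ((198,197,211,210),(226,200,238,214),(240,203,254,217)):
    x=blobs(w,bx,8)[0]; c.append(T.at(x[0],181)[:2]); print(x[0],x[1],c[-1].round(1))
g=m["green"].astype(np.uint8)
mm=np.zeros_like(g);mm[190:222,190:262]=g[190:222,190:262]
cn=np.vstack(cv2.findContours(mm,0,1)[0]).reshape(-1,2)
print(cv2.minAreaRect(np.array([T.at(p,126)[:2] for p in cn],np.float32)))
print(T.at((220,205.8),126).round(1))
dk=(h[...,2]<75)&(h[...,1]>100)
print(blobs(dk,(212,198,228,214),4),h[200:212,214:226,2])
E
```

```text
blue [(array([306.17, 210.98]), 47, [303, 208, 8, 7])] [ 469.8 -191.8  100. ]
[203.64 201.87] 45 [504.9 161.3]
[232.09 206.78] 46 [486.2  66.1]
[246.19 209.07] 42 [477.5  19.1]
((489.7012634277344, 89.50518035888672), (208.00192260742188, 43.78336715698242), 78.98306274414062)
[493.7 111.7 126. ]
[(array([216.44, 204.44]), 9, [216, 202, 3, 7])] [[127 126 126 127 127 123 121 127 130 132 133 134]
 [126 127 129 120  94  71  67  87 112 123 124 124]
 [127 129 109  70  68  89 109 119 121 119 122 125]
 [128 110  66  61 106 124 126 127 125 121 122 126]
 [129  97  49 100 127 128 126 126 125 125 123 123]
 [122  85  47 107 130 126 125 125 126 126 124 124]
 [127  94  64 111 128 126 125 125 125 126 124 125]
 [129  99  71 112 128 126 125 125 126 125 124 125]
 [127 112  74 105 129 127 126 126 125 124 124 125]
 [127 126 115  97 114 127 127 121 118 123 125 125]
 [127 128 127 122 120 117 115 120 124 124 126 126]
 [110 112 107 118 125 124 124 126 127 126 126 125]]
```

>>> carry_out:
  increments:
    - [[0.03, 0.01, 0], [0, 0, 0], 1]
    - [[0.038, 0.012, 0], [0, 0, 0], 1]
    - [[0.038, 0.012, 0], [0, 0, 0], 1]
    - [[0.038, 0.012, 0], [0, 0, 0], 1]
    - [[0.038, 0.012, 0], [0, 0, 0], 1]
    - [[0.038, 0.012, 0], [0, 0, 0], 1]
    - [[0.038, 0.012, 0], [0, 0, 0], 1]
    - [[0.038, 0.012, 0], [0, 0, 0], 1]
    - [[0.038, 0.012, 0], [0, 0, 0], 1]
    - [[0.02, 0.01, 0], [0, 0, 0], 1]
    - [[0, 0, 0], [0, 0, 0], 1]

```text
time: 16.0
tool_pos: [482.0, 105.0, 249.2]
tcp_rot: [-178.5, -0.7, 108.5]
ft_force: [0.2, -0.8, -1.3]
finger_gap: 27.3
```

>>> carry_out:
  increments:
    - [[0, 0, 0], [0, 0, 0.12], 1]
    - [[0, 0, 0], [0, 0, 0.12], 1]
    - [[0, 0, 0], [0, 0, 0.12], 1]
    - [[0, 0, 0], [0, 0, 0.12], 1]
    - [[0, 0, 0], [0, 0, 0.03], 1]
    - [[0, 0, 0], [0, 0, 0], 1]

```text
time: 16.6
tool_pos: [476.1, 101.6, 237.5]
tcp_rot: [-177.3, 0.6, 78.2]
ft_force: [0.9, 0.1, -0.4]
finger_gap: 27.1
```

```bash
python3 go.py 496 113.5 195 79
```

```text
t 16.6 pos [476.1 101.6 237.5] rpy [-177.32    0.62   78.2 ] F [ 0.9  0.1 -0.4] gap 27.1
shift mm [16.2 19.  41.5] turn [-0.047  0.011 -0.014]
```

>>> carry_out:
  increments:
    - [[0, 0, -0.01], [-0.025, 0.006, 0], 1]
    - [[0, 0, 0], [-0.02, 0.005, -0.012], 1]
    - [[0, 0, 0], [0, 0, 0], 1]

```text
time: 16.9
tool_pos: [475.6, 100.1, 246.0]
tcp_rot: [-179.9, 0.0, 79.0]
ft_force: [-0.4, -0.2, -0.9]
finger_gap: 27.1
```

```bash
python3 go.py 496 113.5 195 79
```

```text
t 16.9 pos [475.6 100.1 246. ] rpy [-1.7991e+02  2.0000e-02  7.9030e+01] F [-0.4 -0.2 -0.9] gap 27.1
shift mm [17.  17.5 51. ] turn [-0.002  0.     0.   ]
```

>>> carry_out:
  increments:
    - [[0.009, 0.009, 0], [0, 0, 0], 1]
    - [[0.008, 0.008, 0], [0, 0, 0], 1]
    - [[0, 0, 0], [0, 0, 0], 1]
    - [[0, 0, 0.015], [0, 0, 0], 1]
    - [[0, 0, 0.012], [0, 0, 0], 1]
    - [[0, 0, 0.01], [0, 0, 0], 1]
    - [[0, 0, 0], [0, 0, 0], 1]

```text
time: 17.6
tool_pos: [494.9, 113.6, 205.2]
tcp_rot: [-179.9, 0.1, 79.2]
ft_force: [-0.9, 0.3, -1.5]
finger_gap: 27.4
```

```bash
python3 go.py 496 113.5 145 79; python3 - <<'E'
from bench import r
import cv2,numpy as np
s=r.snapshot("scene"); np.savez("scene9.npz",**s); i=s["image"][110:230,240:360]
cv2.imwrite(f"pics/scene9.png",cv2.resize(i,None,fx=5,fy=5,interpolation=2))
E
```

```text
t 17.6 pos [494.9 113.6 205.2] rpy [-1.7991e+02  5.0000e-02  7.9170e+01] F [-0.9  0.3 -1.5] gap 27.4
shift mm [ 0.2  1.2 60.2] turn [-0.002  0.001  0.003]
```

View pics/scene9.png

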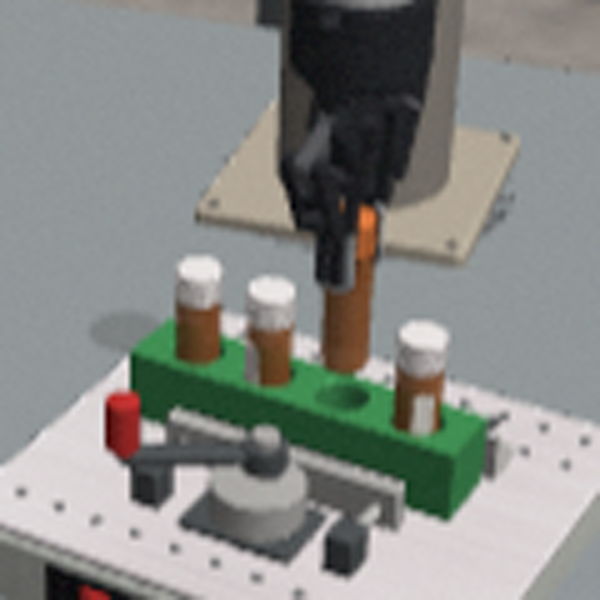

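>>> carry_out:
  increments:
    - [[0, 0.001, 0.004], [0, 0, 0], 1]
    - [[0, 0, 0.004], [0, 0, 0], 1]
    - [[0, 0, 0.004], [0, 0, 0], 1]
    - [[0, 0, 0.003], [0, 0, 0], 1]
    - [[0, 0, 0.002], [0, 0, 0], 1]
    - [[0, 0, 0], [0, 0, 0], 1]

```text
time: 18.25
tool_pos: [496.9, 113.3, 188.7]
tcp_rot: [179.9, 0.0, 79.1]
ft_force: [-0.4, 0.8, -0.7]
finger_gap: 27.0
```

```bash
python3 go.py 496 113.5 145 79
```

```text
t 18.25 pos [496.9 113.3 188.7] rpy [179.94   0.    79.15] F [-0.4  0.8 -0.7] gap 27.0
shift mm [ 0.1 -1.  43.7] turn [0.001 0.    0.003]
```

>>> carry_out:
  increments:
    - [[0, -0.001, 0.003], [0, 0, 0], 1]
    - [[0, 0, 0.003], [0, 0, 0], 1]
    - [[0, 0, 0], [0, 0, 0], 1]

```text
time: 18.55
tool_pos: [496.0, 113.5, 182.5]
tcp_rot: [179.9, -0.0, 79.2]
ft_force: [0.2, 0.3, -1.0]
finger_gap: 27.2
```

```bash
python3 go.py 496 113.5 145 79
```

```text
t 18.55 pos [496.  113.5 182.5] rpy [ 1.7991e+02 -1.0000e-02  7.9150e+01] F [ 0.2  0.3 -1. ] gap 27.2
shift mm [-0.  -0.1 37.5] turn [ 0.002 -0.     0.003]
```

>>> carry_out:
  increments:
    - [[0, 0, 0.003], [0, 0, 0], 1]
    - [[0, 0, 0.003], [0, 0, 0], 1]
    - [[0, 0, 0.003], [0, 0, 0], 1]
    - [[0, 0, 0], [0, 0, 0], 1]

```text
time: 18.95
tool_pos: [496.0, 113.6, 172.7]
tcp_rot: [179.9, -0.0, 79.2]
ft_force: [-0.7, -0.4, -1.0]
finger_gap: 27.4
```

```bash
python3 go.py 496 113.5 145 79
```

```text
t 18.95 pos [496.  113.6 172.7] rpy [ 1.7991e+02 -1.0000e-02  7.9160e+01] F [-0.7 -0.4 -1. ] gap 27.4
shift mm [-0.1 -0.1 27.7] turn [ 0.002 -0.     0.003]
```

In the hole without contact force; continuing.

>>> carry_out:
  increments:
    - [[0, 0, 0.004], [0, 0, 0], 1]
    - [[0, 0, 0.004], [0, 0, 0], 1]
    - [[0, 0, 0.004], [0, 0, 0], 1]
    - [[0, 0, 0], [0, 0, 0], 1]

```text
time: 19.35
tool_pos: [496.0, 113.5, 159.5]
tcp_rot: [179.9, -0.0, 79.1]
ft_force: [0.1, -0.4, 0.2]
finger_gap: 27.0
```

```bash
python3 go.py 496 113.5 145 79
```

```text
t 19.35 pos [496.  113.5 159.5] rpy [ 1.7992e+02 -1.0000e-02  7.9150e+01] F [ 0.1 -0.4  0.2] gap 27.0
shift mm [ 0.  -0.  14.5] turn [ 0.001 -0.     0.003]
```

>>> carry_out:
  increments:
    - [[0, 0, 0.004], [0, 0, 0], 1]
    - [[0, 0, 0.003], [0, 0, 0], 1]
    - [[0, 0, 0.003], [0, 0, 0], 1]
    - [[0, 0, 0.001], [0, 0, 0], 1]
    - [[0, 0, 0], [0, 0, 0], 1]

```text
time: 19.85
tool_pos: [496.0, 113.5, 147.4]
tcp_rot: [179.9, -0.0, 79.2]
ft_force: [-0.3, 0.9, -0.3]
finger_gap: 27.3
```

```bash
python3 go.py 496 113.5 145 79
```

```text
t 19.85 pos [496.  113.5 147.4] rpy [179.93  -0.    79.15] F [-0.3  0.9 -0.3] gap 27.3
shift mm [-0.   0.   2.4] turn [ 0.001 -0.     0.003]
```

>>> carry_out:
  increments:
    - [[0, 0, 0.001], [0, 0, 0], 1]
    - [[0, 0, 0.001], [0, 0, 0], 1]
    - [[0, 0, 0], [0, 0, 0], 1]

```text
time: 20.15
tool_pos: [496.2, 113.5, 145.6]
tcp_rot: [179.9, -0.0, 79.2]
ft_force: [-0.5, 0.2, -1.1]
finger_gap: 26.9
```

```bash
python3 go.py 496 113.5 145 79
```

```text
t 20.15 pos [496.2 113.5 145.6] rpy [ 1.799e+02 -1.000e-02  7.915e+01] F [-0.5  0.2 -1.1] gap 26.9
shift mm [-0.1 -0.2  0.6] turn [ 0.002 -0.     0.003]
```

>>> carry_out:
  increments:
    - [[0, 0, 0.001], [0, 0, 0], 1]
    - [[0, 0, 0.001], [0, 0, 0], 1]
    - [[0, 0, 0], [0, 0, 0], 1]

```text
time: 20.45
tool_pos: [497.0, 113.8, 144.8]
tcp_rot: [179.8, -0.1, 79.2]
ft_force: [0.8, 0.6, -0.9]
finger_gap: 26.5
```

```bash
python3 go.py 496 113.5 145 79
```

```text
t 20.45 pos [497.  113.8 144.8] rpy [ 1.7979e+02 -6.0000e-02  7.9160e+01] F [ 0.8  0.6 -0.9] gap 26.5
shift mm [-0.5 -0.9 -0.2] turn [ 0.004 -0.001  0.003]
```

>>> carry_out:
  increments:
    - [[0, -0.001, 0.0005], [0, 0, 0], 0.8]
    - [[0, 0, 0], [0, 0, 0], 0.6]
    - [[0, 0, 0], [0, 0, 0], 0.4]
    - [[0, 0, 0], [0, 0, 0], 0.2]
    - [[0, 0, 0], [0, 0, 0], 0.2]
    - [[0, 0, -0.01], [0, 0, 0], 0.2]
    - [[0, 0, -0.025], [0, 0, 0], 0.2]
    - [[0, 0, -0.03], [0, 0, 0], 0.2]
    - [[0, 0, -0.03], [0, 0, 0], 0.2]
    - [[0, 0, 0], [0, 0, 0], 0.2]

```text
time: 21.45
tool_pos: [494.5, 113.7, 243.9]
tcp_rot: [179.9, -0.0, 79.2]
ft_force: [1.1, -0.0, 0.7]
finger_gap: 68.5
```

```bash
python3 go.py 590 13.5 240 79; python3 - <<'E'
from bench import r
import cv2,numpy as np
for n,b in(("scene",(110,240,230,370)),("top",(150,260,170,300))):
    s=r.snapshot(n); np.savez(n+"10.npz",**s); i=s["image"][b[0]:b[1],b[2]:b[3]]
    cv2.imwrite(f"pics/{n}10.png",cv2.resize(i,None,fx=4.5,fy=4.5,interpolation=2))
E
```

```text
t 21.45 pos [494.5 113.7 243.9] rpy [ 1.7991e+02 -1.0000e-02  7.9150e+01] F [ 1.1 -0.   0.7] gap 68.5
shift mm [-80.5 112.6   4.1] turn [ 0.002 -0.     0.003]
```

View pics/scene10.png

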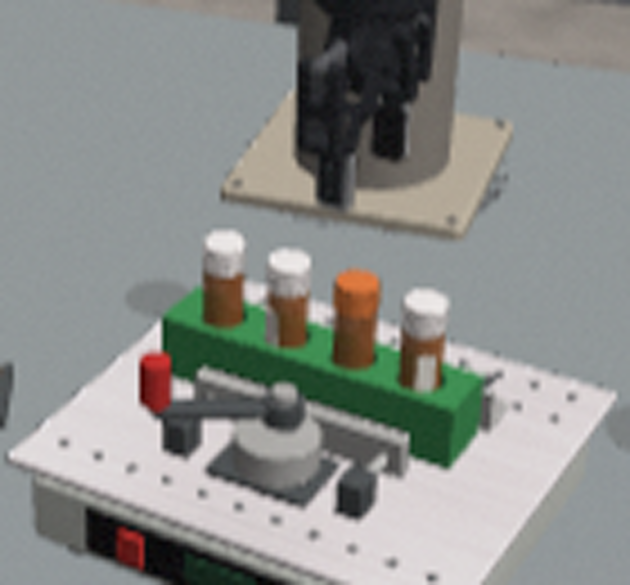

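View pics/top10.png

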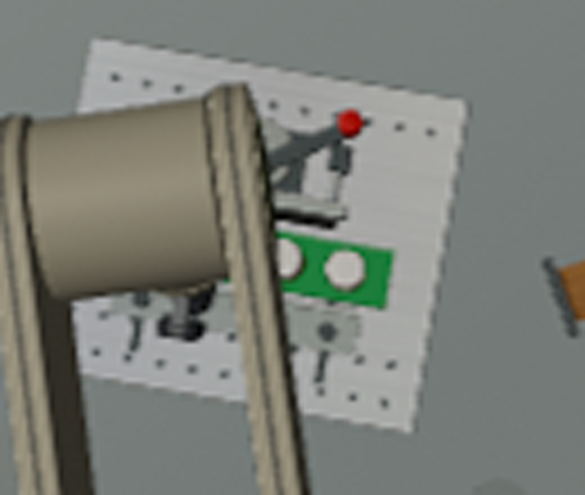

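```bash
cat > prof.py <<'E'
from h import *
import sys
def prof(T,z,y0,y1,c=(490.5,90),a=-11.1,xs=np.arange(-70,110,2.0)):
    ex=np.array([np.cos(np.radians(a)),np.sin(np.radians(a))]); ey=np.array([-ex[1],ex[0]])
    ys=np.arange(y0,y1,1.5); px=np.array([[T.proj([*(np.array(c)+x*ex+y*ey),z]) for y in ys] for x in xs]).astype(np.float32)
    v=cv2.remap(T.im,px[...,0],px[...,1],cv2.INTER_LINEAR).astype(float).mean(1)
    return xs,v
if __name__=="__main__":
    T=V(np.load(sys.argv[1]))
    for z,y0,y1 in((126,-20,60),(110,-80,-50),(107,-55,-20),(107,20,50)):
        xs,v=prof(T,z,y0,y1); print("z",z,y0,y1); print(' '.join(f"{int(x)}:{int(p[0])}/{int(p[1])}/{int(p[2])}" for x,p in zip(xs,v)))
E
python3 prof.py top8.npz
```

```text
z 126 -20 60
-70:167/166/164 -68:159/158/156 -66:147/146/144 -64:137/137/135 -62:133/135/132 -60:137/141/136 -58:138/142/137 -56:136/141/135 -54:136/141/135 -52:137/141/136 -50:137/142/136 -48:136/141/135 -46:135/139/134 -44:134/139/133 -42:134/139/133 -40:134/139/133 -38:133/138/132 -36:131/135/130 -34:125/130/125 -32:125/130/126 -30:139/143/140 -28:147/149/147 -26:147/148/146 -24:125/138/119 -22:80/121/63 -20:58/120/30 -18:58/124/28 -16:59/123/29 -14:60/121/32 -12:63/121/37 -10:67/123/44 -8:71/124/49 -6:73/125/53 -4:75/125/55 -2:76/125/57 0:77/126/58 2:76/125/58 4:76/125/57 6:75/125/56 8:76/126/56 10:75/126/56 12:73/125/51 14:68/123/44 16:65/122/39 18:62/124/34 20:73/128/50 22:101/138/88 24:137/154/131 26:163/165/161 28:162/161/162 30:127/126/126 32:63/63/63 34:23/25/24 36:19/22/21 38:38/41/40 40:71/74/72 42:108/112/108 44:135/141/135 46:140/145/140 48:135/141/136 50:131/136/133 52:120/124/122 54:106/109/107 56:103/106/102 58:107/109/104 60:107/109/104 62:108/110/106 64:113/115/111 66:117/120/116 68:121/124/119 70:121/124/120 72:120/124/119 74:117/120/115 76:111/114/109 78:108/110/
[... 3545 characters left out ...]
 14:51/109/25 16:49/105/23 18:53/113/25 20:64/124/37 22:85/132/67 24:117/145/108 26:150/159/146 28:167/165/166 30:152/150/151 32:106/105/105 34:46/47/46 36:19/21/20 38:23/26/25 40:47/50/48 42:81/85/82 44:117/121/117 46:140/145/139 48:138/144/138 50:134/140/135 52:130/135/132 54:119/123/120 56:108/110/107 58:108/110/105 60:113/116/111 62:115/118/113 64:117/119/114 66:121/123/118 68:124/127/122 70:127/129/124 72:128/131/126 74:130/133/128 76:132/135/130 78:130/133/128 80:130/133/128 82:133/136/132 84:133/137/132 86:134/138/133 88:136/140/135 90:136/140/136 92:134/138/133 94:130/135/130 96:127/131/126 98:123/127/122 100:122/126/122 102:122/126/122 104:131/134/131 106:144/146/144 108:156/157/156
```

>>> carry_out:
  increments:
    - [[-0.02, 0.028, 0], [0, 0, 0], 0.2]
    - [[-0.027, 0.037, 0], [0, 0, 0], 0.2]
    - [[-0.02, 0.03, 0], [0, 0, 0], 0.2]
    - [[-0.012, 0.014, 0], [0, 0, 0], 0.2]
    - [[0, 0, 0], [0, 0, 0], 0.2]

```text
time: 22.05
tool_pos: [584.8, 13.0, 233.0]
tcp_rot: [-179.3, 0.1, 79.3]
ft_force: [-0.4, -0.2, 0.4]
finger_gap: 68.2
```

```bash
python3 go.py 590.2 13.4 180 79
```

```text
t 22.05 pos [584.8  13.  233. ] rpy [-1.7929e+02  1.3000e-01  7.9330e+01] F [-0.4 -0.2  0.4] gap 68.2
shift mm [ 1.5  5.9 53. ] turn [-0.012  0.002  0.006]
```

>>> carry_out:
  increments:
    - [[0.001, 0.005, 0.01], [-0.012, 0, 0], 0.2]
    - [[0, 0, 0.02], [0, 0, 0], 0.2]
    - [[0, 0, 0.02], [0, 0, 0], 0.2]
    - [[0, 0, 0], [0, 0, 0], 0.2]

```text
time: 22.45
tool_pos: [586.4, 14.3, 177.1]
tcp_rot: [-179.6, 0.1, 79.3]
ft_force: [-0.5, -0.2, -0.5]
finger_gap: 68.6
```

```bash
python3 go.py 590.2 13.4 134 79; python3 - <<'E'
from bench import r
import cv2,numpy as np
s=r.snapshot("scene"); i=s["image"][110:240,230:360]
cv2.imwrite(f"pics/scene11.png",cv2.resize(i,None,fx=4.5,fy=4.5,interpolation=2))
E
```

```text
t 22.45 pos [586.4  14.3 177.1] rpy [-1.7956e+02  1.3000e-01  7.9270e+01] F [-0.5 -0.2 -0.5] gap 68.6
shift mm [-0.1  4.2 43.1] turn [-0.008  0.002  0.005]
```

View pics/scene11.png

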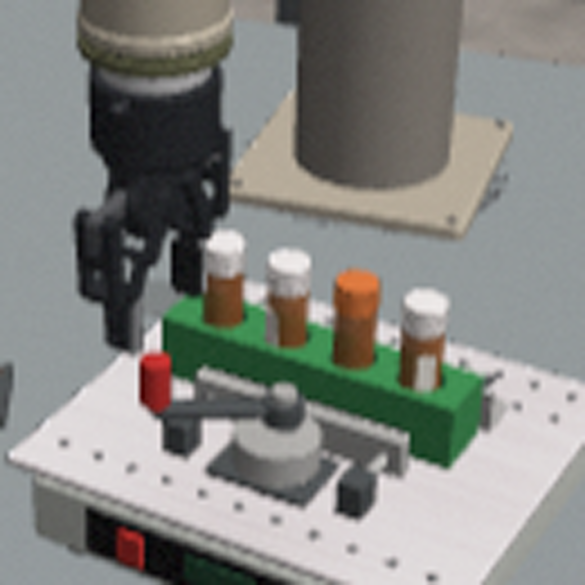

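>>> carry_out:
  increments:
    - [[0, 0.004, 0.01], [0, 0, 0], 0.2]
    - [[0, 0, 0.015], [0, 0, 0], 0.2]
    - [[0, 0, 0.01], [0, 0, 0], 0.2]
    - [[0, 0, 0.005], [0, 0, 0], 0.2]
    - [[0, 0, 0], [0, 0, 0], 0.2]

```text
time: 23.0
tool_pos: [591.8, 14.5, 137.9]
tcp_rot: [-179.8, 0.1, 79.3]
ft_force: [-0.4, -0.2, -0.4]
finger_gap: 68.3
```

```bash
python3 go.py 590.2 13.4 134 79; python3 - <<'E'
from bench import r
import cv2,numpy as np
s=r.snapshot("scene"); i=s["image"][110:240,230:360]
cv2.imwrite(f"pics/scene12.png",cv2.resize(i,None,fx=4.5,fy=4.5,interpolation=2))
E
```

```text
t 23.0 pos [591.8  14.5 137.9] rpy [-1.7982e+02  8.0000e-02  7.9340e+01] F [-0.4 -0.2 -0.4] gap 68.3
shift mm [-1.3 -1.4  3.9] turn [-0.003  0.001  0.006]
```

View pics/scene12.png

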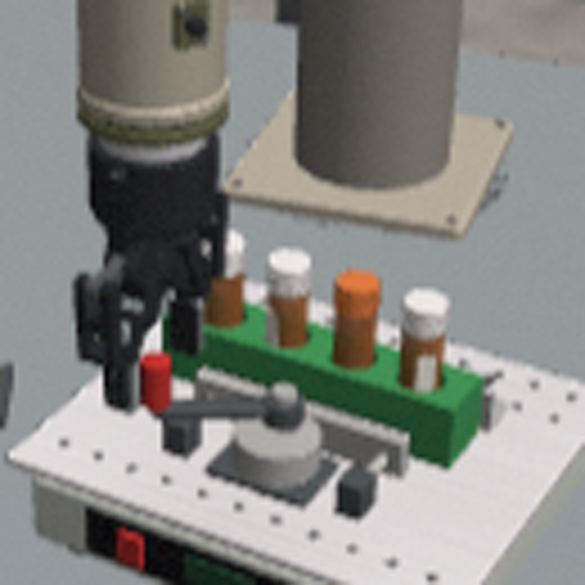

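>>> carry_out:
  increments:
    - [[-0.001, -0.001, 0.003], [0, 0, 0], 0.5]
    - [[0, 0, 0], [0, 0, 0], 0.7]
    - [[0, 0, 0], [0, 0, 0], 1]
    - [[0, 0, 0], [0, 0, 0], 1]
    - [[0, 0, 0], [0, 0, 0], 1]
  newtons: 30

```text
time: 23.55
tool_pos: [591.3, 13.5, 136.7]
tcp_rot: [-179.9, 0.1, 79.3]
ft_force: [0.6, 0.8, -2.2]
finger_gap: 18.9
```

```bash
cat > lev.py <<'E'
from bench import r
import numpy as np
s=r.sense(); p=s["tool_pos"]; P=np.array([562.3,88.4]); d=p[:2]-P; phi=np.arctan2(d[1],d[0]); th=phi+1.2+np.radians(11.1)
print("t",round(s["time"],2),p.round(1),s["tcp_rot"].round(1),"F",s["ft_force"].round(1),"gap",round(s["finger_gap"],1))
print("rad",np.linalg.norm(d).round(1),"theta",th.round(3),"travel",round(12*(1-np.cos(th)),2))
yaw=np.radians(s["tcp_rot"][2]); tx=np.array([np.cos(yaw),np.sin(yaw)]); ty=np.array([np.sin(yaw),-np.cos(yaw)])
for dt in np.arange(.1,.75,.1):
    a=phi+dt; q=P+80*np.array([np.cos(a),np.sin(a)])-p[:2]; print(round(dt,1),"tool x,y",(tx@q).round(1),(ty@q).round(1),"travel",round(12*(1-np.cos(th+dt)),2))
E
python3 lev.py
```

```text
t 23.55 [591.3  13.5 136.7] [-1.799e+02  1.000e-01  7.930e+01] F [ 0.6  0.8 -2.2] gap 18.9
rad 80.3 theta 0.192 travel 0.22
0.1 tool x,y 4.8 6.4 travel 0.51
0.2 tool x,y 10.0 12.5 travel 0.91
0.3 tool x,y 15.7 18.1 travel 1.42
0.4 tool x,y 22.0 23.0 travel 2.04
0.5 tool x,y 28.8 27.3 travel 2.76
0.6 tool x,y 35.9 30.9 travel 3.57
0.7 tool x,y 43.4 33.7 travel 4.47
```

>>> carry_out:
  increments:
    - [[0.005, 0.006, 0], [0, 0, 0], 1]
    - [[0.005, 0.006, 0], [0, 0, 0], 1]
    - [[0.006, 0.006, 0], [0, 0, 0], 1]
    - [[0.006, 0.005, 0], [0, 0, 0], 1]
    - [[0.007, 0.004, 0], [0, 0, 0], 1]
    - [[0, 0, 0], [0, 0, 0], 1]

```text
time: 24.15
tool_pos: [623.7, 36.7, 136.6]
tcp_rot: [-179.7, 0.3, 79.3]
ft_force: [-0.8, 0.7, 0.8]
finger_gap: 18.6
```

```bash
python3 lev.py
```

```text
t 24.15 [623.7  36.7 136.6] [-179.7    0.3   79.3] F [-0.8  0.7  0.8] gap 18.6
rad 80.2 theta 0.694 travel 2.77
0.1 tool x,y 7.3 3.4 travel 3.59
0.2 tool x,y 14.7 6.2 travel 4.48
0.3 tool x,y 22.5 8.3 travel 5.45
0.4 tool x,y 30.4 9.6 travel 6.49
0.5 tool x,y 38.3 10.1 travel 7.58
0.6 tool x,y 46.3 9.8 travel 8.72
0.7 tool x,y 54.3 8.7 travel 9.89
```

>>> carry_out:
  increments:
    - [[0.007, 0.003, 0], [0, 0, 0], 1]
    - [[0.007, 0.003, 0], [0, 0, 0], 1]
    - [[0.008, 0.002, 0], [0, 0, 0], 1]
    - [[0.008, 0.001, 0], [0, 0, 0], 1]
    - [[0.008, 0.0005, 0], [0, 0, 0], 1]
    - [[0, 0, 0], [0, 0, 0], 1]

```text
time: 24.75
tool_pos: [641.0, 73.4, 136.5]
tcp_rot: [-179.7, 0.4, 79.2]
ft_force: [-2.4, 1.0, 1.9]
finger_gap: 19.3
```

```bash
python3 lev.py;python3 - <<'E'
from bench import r
import cv2,numpy as np
for n,b in(("scene",(130,260,240,370)),("top",(150,260,170,300))):
    s=r.snapshot(n); np.savez(n+"13.npz",**s); i=s["image"][b[0]:b[1],b[2]:b[3]]
    cv2.imwrite(f"pics/{n}13.png",cv2.resize(i,None,fx=4.5,fy=4.5,interpolation=2))
E
```

```text
t 24.75 [641.   73.4 136.5] [-179.7    0.4   79.2] F [-2.4  1.   1.9] gap 19.3
rad 80.1 theta 1.205 travel 7.71
0.1 tool x,y 8.0 -0.5 travel 8.85
0.2 tool x,y 15.9 -1.7 travel 10.02
0.3 tool x,y 23.6 -3.6 travel 11.21
0.4 tool x,y 31.2 -6.4 travel 12.41
0.5 tool x,y 38.4 -9.9 travel 13.61
0.6 tool x,y 45.2 -14.0 travel 14.79
0.7 tool x,y 51.5 -18.9 travel 15.94
```

View pics/scene13.png

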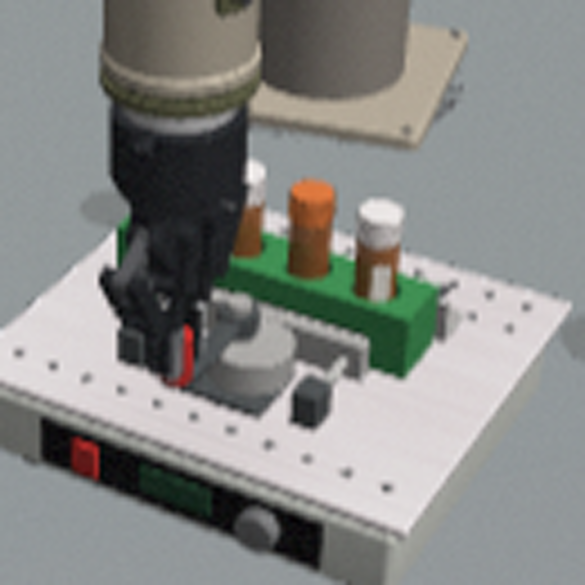

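View pics/top13.png

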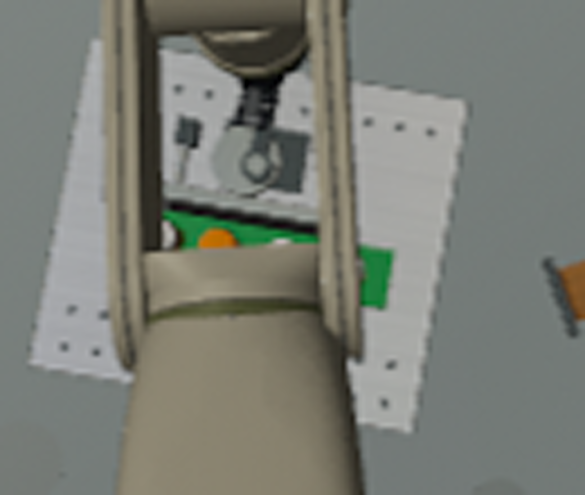

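```bash
cat > trk.py <<'E'
from prof import *
def cross(xs,v,lo,hi,lev,rise):
    m=(xs>=lo)&(xs<=hi); x=xs[m];y=v[m]
    for i in range(len(x)-1):
        if (y[i]-lev)*(y[i+1]-lev)<=0 and (y[i+1]>y[i])==rise: return round(float(x[i]+(lev-y[i])/(y[i+1]-y[i])),2)
def meas(T):
    xs=np.arange(-70,70,.5)
    _,v=prof(T,126,-103,-92,xs=xs); o=dict(rb=cross(xs,v[:,2],-35,-10,85,False),rf=cross(xs,v[:,2],5,35,85,True))
    _,v=prof(T,107,-10,25,xs=xs); r=v[:,2]
    o["nose_dark"]=[cross(xs,r,15,45,80,False)]; o["bar"]=cross(xs,r,20,50,80,True) if o["nose_dark"][0] is None else cross(xs,r,o["nose_dark"][0],55,80,True)
    o["greenf"]=cross(xs,v[:,1]-r,10,40,40,False)
    return o
if __name__=="__main__":
    for f in sys.argv[1:]: print(f,meas(V(np.load(f))))
E
python3 trk.py top0.npz top8.npz top13.npz
```

```text
top0.npz {'rb': -22.48, 'rf': 22.32, 'nose_dark': [33.01], 'bar': 42.0, 'greenf': 24.1}
top8.npz {'rb': -22.49, 'rf': 22.34, 'nose_dark': [32.99], 'bar': 42.06, 'greenf': 24.05}
top13.npz {'rb': -22.48, 'rf': 22.25, 'nose_dark': [None], 'bar': 34.25, 'greenf': 25.34}
```

>>> carry_out:
  increments:
    - [[0.008, -0.0005, 0], [0, 0, 0], 1]
    - [[0.008, -0.001, 0], [0, 0, 0], 1]
    - [[0.008, -0.002, 0], [0, 0, 0], 1]
    - [[0, 0, 0], [0, 0, 0], 1]

```text
time: 25.25
tool_pos: [641.9, 96.7, 136.5]
tcp_rot: [-179.7, 0.5, 79.1]
ft_force: [-2.6, 3.1, 1.3]
finger_gap: 18.5
```

```bash
python3 lev.py|head -4;python3 - <<'E'
from bench import r
import numpy as np
s=r.snapshot("top"); np.savez("top14.npz",**s)
E
python3 trk.py top14.npz
```

```text
t 25.25 [641.9  96.7 136.5] [-179.7    0.5   79.1] F [-2.6  3.1  1.3] gap 18.5
rad 80.0 theta 1.497 travel 11.12
0.1 tool x,y 7.5 -2.7 travel 12.32
0.2 tool x,y 14.8 -6.1 travel 13.51
top14.npz {'rb': -22.4, 'rf': 22.22, 'nose_dark': [None], 'bar': 30.78, 'greenf': 25.36}
```

>>> carry_out:
  increments:
    - [[0.0075, -0.003, 0], [0, 0, 0], 1]
    - [[0.0075, -0.0035, 0], [0, 0, 0], 1]
    - [[0, 0, 0], [0, 0, 0], 1]

```text
time: 25.6
tool_pos: [638.8, 111.4, 136.5]
tcp_rot: [-179.8, 0.5, 79.0]
ft_force: [-3.2, 3.3, 1.2]
finger_gap: 19.0
```

```bash
cat > snap.sh <<'E'
python3 lev.py|head -5;python3 - <<P
from bench import r
import numpy as np
s=r.snapshot("top"); np.savez("top$1.npz",**s)
P
python3 trk.py top$1.npz
E
bash snap.sh 15
```

```text
t 25.6 [638.8 111.4 136.5] [-179.8    0.5   79. ] F [-3.2  3.3  1.2] gap 19.0
rad 79.9 theta 1.686 travel 13.38
0.1 tool x,y 6.9 -4.0 travel 14.56
0.2 tool x,y 13.4 -8.7 travel 15.72
0.3 tool x,y 19.3 -14.1 travel 16.84
top15.npz {'rb': -24.69, 'rf': 19.66, 'nose_dark': [None], 'bar': 26.93, 'greenf': 21.93}
```

>>> carry_out:
  increments:
    - [[0.007, -0.004, 0], [0, 0, 0], 1]
    - [[0, 0, 0], [0, 0, 0], 1]

```text
time: 25.85
tool_pos: [636.3, 118.5, 136.5]
tcp_rot: [-179.8, 0.6, 79.0]
ft_force: [-4.0, 3.0, 1.0]
finger_gap: 19.3
```

```bash
bash snap.sh 16
```

```text
t 25.85 [636.3 118.5 136.5] [-179.8    0.6   79. ] F [-4.  3.  1.] gap 19.3
rad 79.8 theta 1.78 travel 14.49
0.1 tool x,y 6.5 -4.6 travel 15.65
0.2 tool x,y 12.5 -9.9 travel 16.77
0.3 tool x,y 17.9 -15.8 travel 17.85
top16.npz {'rb': -25.74, 'rf': 18.93, 'nose_dark': [None], 'bar': None, 'greenf': 18.29}
```

>>> carry_out:
  increments:
    - [[0.0035, -0.0023, 0], [0, 0, 0], 1]
    - [[0, 0, 0], [0, 0, 0], 1]

```text
time: 26.1
tool_pos: [634.9, 121.5, 136.5]
tcp_rot: [-179.8, 0.6, 78.9]
ft_force: [-3.8, 2.4, 2.0]
finger_gap: 18.7
```

```bash
bash snap.sh 17
```

```text
t 26.1 [634.9 121.5 136.5] [-179.8    0.6   78.9] F [-3.8  2.4  2. ] gap 18.7
rad 79.8 theta 1.821 travel 14.97
0.1 tool x,y 6.4 -4.8 travel 16.12
0.2 tool x,y 12.1 -10.4 travel 17.22
0.3 tool x,y 17.3 -16.5 travel 18.27
top17.npz {'rb': -26.61, 'rf': 18.43, 'nose_dark': [None], 'bar': None, 'greenf': None}
```

>>> carry_out:
  increments:
    - [[0.0035, -0.0026, 0], [0, 0, 0], 1]
    - [[0, 0, 0], [0, 0, 0], 1]

```text
time: 26.35
tool_pos: [633.4, 124.7, 136.5]
tcp_rot: [-179.8, 0.6, 78.9]
ft_force: [-4.6, 1.4, 1.9]
finger_gap: 19.2
```

```bash
bash snap.sh 18
```

```text
t 26.35 [633.4 124.7 136.5] [-179.8    0.6   78.9] F [-4.6  1.4  1.9] gap 19.2
rad 79.8 theta 1.866 travel 15.5
0.1 tool x,y 6.2 -5.1 travel 16.62
0.2 tool x,y 11.6 -10.9 travel 17.71
0.3 tool x,y 16.5 -17.3 travel 18.73
top18.npz {'rb': -27.02, 'rf': 17.68, 'nose_dark': [None], 'bar': None, 'greenf': None}
```

>>> carry_out:
  increments:
    - [[0.0033, -0.0028, 0], [0, 0, 0], 1]
    - [[0, 0, 0], [0, 0, 0], 1]

```text
time: 26.6
tool_pos: [631.6, 128.0, 136.5]
tcp_rot: [-179.9, 0.6, 78.8]
ft_force: [-4.6, 1.5, 1.8]
finger_gap: 18.7
```

```bash
bash snap.sh 19
```

```text
t 26.6 [631.6 128.  136.5] [-179.9    0.6   78.8] F [-4.6  1.5  1.8] gap 18.7
rad 79.8 theta 1.913 travel 16.03
0.1 tool x,y 5.9 -5.4 travel 17.13
0.2 tool x,y 11.1 -11.5 travel 18.19
0.3 tool x,y 15.7 -18.0 travel 19.19
top19.npz {'rb': -27.37, 'rf': 17.71, 'nose_dark': [None], 'bar': None, 'greenf': None}
```

>>> carry_out:
  increments:
    - [[0.0033, -0.003, 0], [0, 0, 0], 1]
    - [[0, 0, 0], [0, 0, 0], 1]

```text
time: 26.85
tool_pos: [629.6, 131.3, 136.5]
tcp_rot: [-179.9, 0.7, 78.8]
ft_force: [-4.6, 0.8, 1.5]
finger_gap: 18.6
```

```bash
bash snap.sh 20; python3 - <<'E'
from bench import r
import cv2,numpy as np
for n,b in(("scene",(130,260,240,370)),("top",(150,260,170,300))):
    s=r.snapshot(n); i=s["image"][b[0]:b[1],b[2]:b[3]]
    cv2.imwrite(f"pics/{n}20.png",cv2.resize(i,None,fx=4.5,fy=4.5,interpolation=2))
E
```

```text
t 26.85 [629.6 131.3 136.5] [-179.9    0.7   78.8] F [-4.6  0.8  1.5] gap 18.6
rad 79.8 theta 1.961 travel 16.57
0.1 tool x,y 5.6 -5.7 travel 17.65
0.2 tool x,y 10.5 -12.0 travel 18.68
0.3 tool x,y 14.8 -18.8 travel 19.64
top20.npz {'rb': -27.42, 'rf': 17.71, 'nose_dark': [None], 'bar': None, 'greenf': None}
```

View pics/scene20.png

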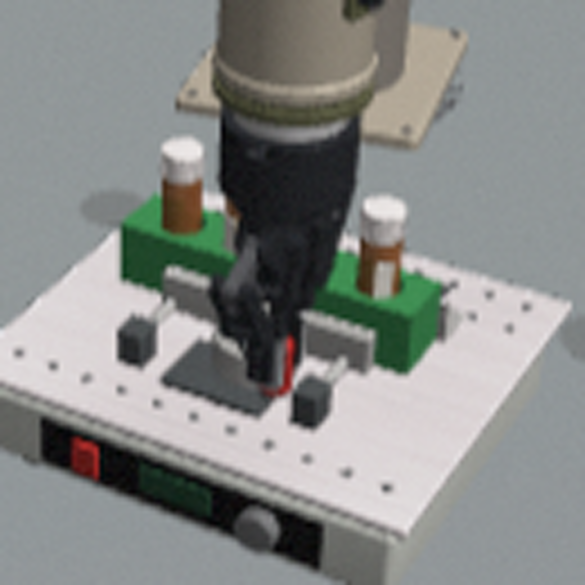

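View pics/top20.png

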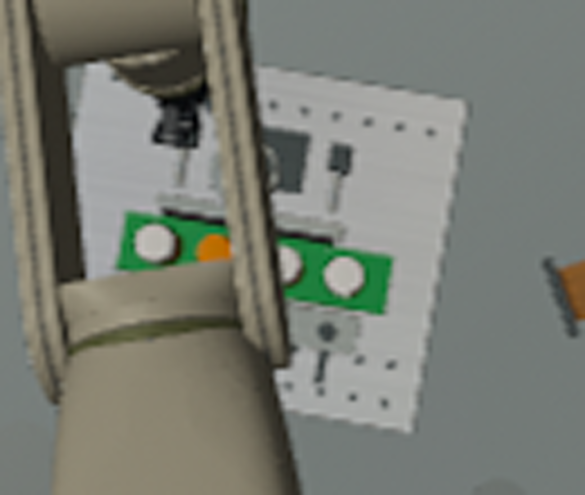

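>>> carry_out:
  increments:
    - [[0.0032, -0.0031, 0], [0, 0, 0], 1]
    - [[0, 0, 0], [0, 0, 0], 1]

```text
time: 27.2
tool_pos: [627.5, 134.4, 136.5]
tcp_rot: [-180.0, 0.7, 78.8]
ft_force: [-4.2, 1.2, 2.7]
finger_gap: 18.8
```

```bash
bash snap.sh 21; python3 - <<'E'
from prof import *
from trk import cross
for f in("top8.npz","top15.npz","top16.npz","top17.npz","top20.npz","top21.npz"):
    T=V(np.load(f)); xs=np.arange(5,60,.5)
    for y0,y1 in((-62,-45),(50,62)):
        _,v=prof(T,112,y0,y1,xs=xs); r=v[:,2]; d=v[:,1]-r
        g=cross(xs,d,5,45,40,False); k=xs[np.argmin(r)]; b=cross(xs,r,k,55,80,True); print(f,y0,"green front",g,"bar edge",b, "min",int(r.min()))
E
```

```text
t 27.2 [627.5 134.4 136.5] [-180.     0.7   78.8] F [-4.2  1.2  2.7] gap 18.8
rad 79.8 theta 2.008 travel 17.08
0.1 tool x,y 5.4 -5.9 travel 18.14
0.2 tool x,y 10.0 -12.5 travel 19.14
0.3 tool x,y 13.9 -19.4 travel 20.06
top21.npz {'rb': -27.43, 'rf': 17.71, 'nose_dark': [None], 'bar': None, 'greenf': None}
top8.npz -62 green front 23.52 bar edge 22.52 min 31
top8.npz 50 green front 23.61 bar edge 41.86 min 21
top15.npz -62 green front 22.41 bar edge 27.14 min 27
top15.npz 50 green front 23.31 bar edge 28.66 min 27
top16.npz -62 green front 21.23 bar edge 25.35 min 30
top16.npz 50 green front 21.92 bar edge 27.01 min 27
top17.npz -62 green front 20.9 bar edge 24.09 min 28
top17.npz 50 green front 21.43 bar edge 26.96 min 25
top20.npz -62 green front 20.04 bar edge 23.92 min 31
top20.npz 50 green front 20.65 bar edge 25.88 min 27
top21.npz -62 green front 20.11 bar edge 23.81 min 31
top21.npz 50 green front 20.62 bar edge 25.42 min 29
```

>>> carry_out:
  increments:
    - [[0, 0, 0], [0, 0, 0], 0.75]
    - [[0, 0, 0], [0, 0, 0], 0.5]
    - [[0, 0, 0], [0, 0, 0], 0.4]
    - [[0, 0, 0], [0, 0, 0], 0.4]
    - [[0, 0, -0.01], [0, 0, 0], 0.4]
    - [[0, 0, -0.02], [0, 0, 0], 0.4]
    - [[0, 0, -0.03], [0, 0, 0], 0.4]
    - [[0, 0, -0.04], [0, 0, 0], 0.4]
    - [[0, 0, -0.04], [0, 0, 0], 0.4]
    - [[0, 0, 0], [0, 0, 0], 0.4]

```text
time: 28.25
tool_pos: [627.8, 136.9, 283.7]
tcp_rot: [180.0, 0.6, 78.8]
ft_force: [0.9, -0.3, 0.5]
finger_gap: 51.5
```

>>> carry_out:
  increments:
    - [[-0.045, 0, 0], [0, 0, 0], 0.4]
    - [[-0.045, 0, 0], [0, 0, 0], 0.4]
    - [[-0.045, 0, 0], [0, 0, 0], 0.4]
    - [[-0.045, 0, 0], [0, 0, 0], 0.4]
    - [[-0.045, 0, 0], [0, 0, 0], 0.4]
    - [[-0.045, 0, 0], [0, 0, 0], 0.4]
    - [[-0.045, 0, 0], [0, 0, 0], 0.4]
    - [[-0.03, 0, 0], [0, 0, 0], 0.4]
    - [[-0.03, 0, 0], [0, 0, 0], 0.4]
    - [[0, 0, 0], [0, 0, 0], 0.4]

```text
time: 29.25
tool_pos: [554.5, -243.3, 296.1]
tcp_rot: [179.2, 0.6, 79.1]
ft_force: [-0.0, 1.7, 0.7]
finger_gap: 51.4
```

```bash
python3 go.py 600 -200 270 79|head -1; python3 - <<'E'
from bench import r
import cv2,numpy as np
for n,b in(("scene",(130,260,155,355)),("top",(150,260,170,360))):
    s=r.snapshot(n); np.savez(n+"22.npz",**s); i=s["image"][b[0]:b[1],b[2]:b[3]]
    cv2.imwrite(f"pics/{n}22.png",cv2.resize(i,None,fx=4,fy=4,interpolation=2))
E
python3 trk.py top8.npz top22.npz
python3 - <<'E'
from h import *
T=V(np.load("top22.npz")); m=masks(T.im)
b=blobs(m["red"],(190,150,270,215),5); print(b,T.at(b[0][0],155))
p=T.at(b[0][0],155)[:2]+[1.7,.5]-np.array([562.3,88.4]); print("theta",np.arctan2(p[1],p[0])+1.394)
E
```

```text
t 29.25 pos [ 554.5 -243.3  296.1] rpy [179.19   0.56  79.08] F [-0.   1.7  0.7] gap 51.4
top8.npz {'rb': -22.49, 'rf': 22.34, 'nose_dark': [32.99], 'bar': 42.06, 'greenf': 24.05}
top22.npz {'rb': -27.01, 'rf': 17.82, 'nose_dark': [None], 'bar': 25.3, 'greenf': 20.85}
[(array([212.67, 167.81]), 21, [211, 165, 5, 6])] [623.81459725 132.40134767 155.        ]
theta 2.007387200735187
```

View pics/scene22.png

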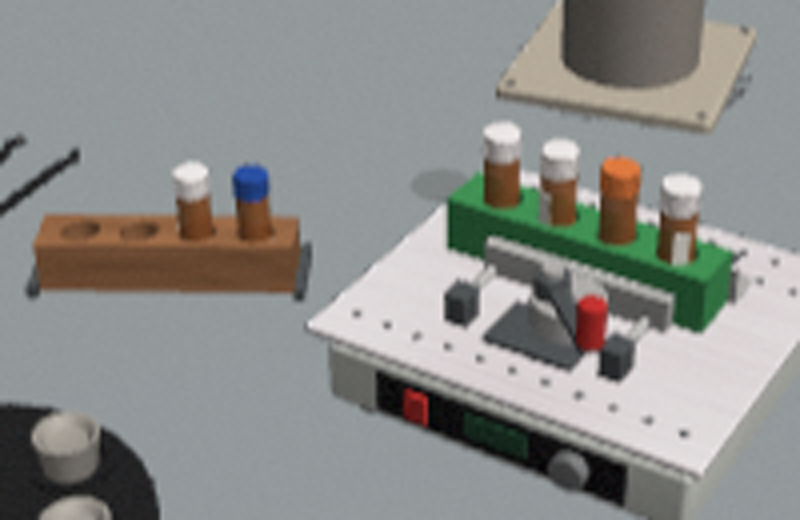

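View pics/top22.png

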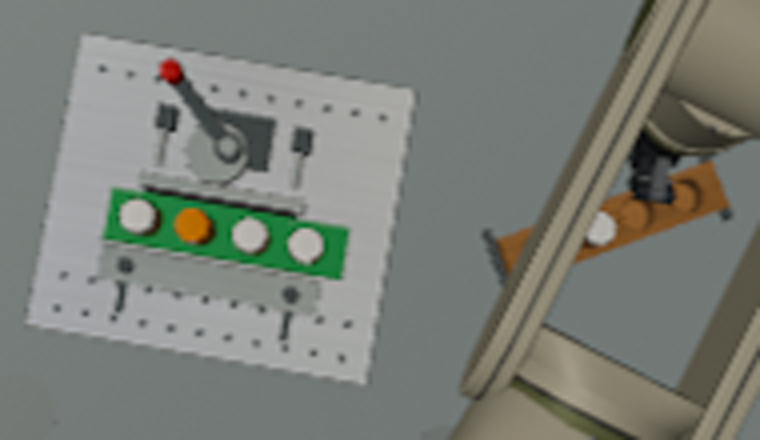

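```bash
python3 - <<'E'
from bench import r
print(r.hand_in())
E
```

```text
the job is handed in; nothing more can be done
None
```

I carried out all three steps and handed the job in at about 29 s of the 67 s allowed. The hand-in gave no verdict, so the results below are my own last measurements.

- **Vials:** The blue-capped vial stands in the bench rack's end hole, next to the white-capped vial. The orange-capped vial stands in the freed hole of the green rack. Both were lowered to the bottom and let go. In the last picture they stand upright at the same height as the white vials, which are still in their holes. On the way in, the blue vial first touched the hole's rim at about 6 N, so I raised it, re-centred it and lowered it again without contact.
- **Clamp:** The lever is at about 2.01 rad, by both the arm reading and the last picture. The green rack slid about 4.5 mm and then stayed put over the last 1 mm of bar travel, so I take it to be against the fence. I could not see the gap at the fence directly.
- **Nose:** My estimates of how far it is pressed in did not agree. Counting bar travel gives about 2.3 mm, and the gap measured in the first picture gives 1 to 2 mm. Both are inside the allowed 0.3 to 4.5 mm.
- **Clearance:** The gripper ended about 300 mm above the table, clear of everything. I did not measure the tongs, mould, plunger or cupel at the end, but the arm never worked near them.

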